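# Pull the seized roller from a tube roller mixer

## Task

Take the keeper bar with the red grip out of its two J-shaped brackets on the roller mixer and lay it on the blue mat. With the bar off, turn each roller onward by a good eighth of a turn or more with a fingertip to feel which one binds; lift only that one out of its bearings and lay it in the yellow reject tray, leaving the two that turn freely in their bearings. Set things down without dropping them, and leave everything else on the bench where it is.

Things in the scene. Friction and masses are not known exactly. Their poses are not given: they have to be found in the camera images.
- mixer: bench tube roller mixer, fixed: white base 232 x 224 x 42 mm, its grey deck tipped up by 30 degrees, rising towards the rear. Origin on the bench under the middle of the rollers; x to the rear, y to its left, z up. Up-slope is [0.866, 0, 0.5] and off the deck is [-0.5, 0, 0.866] in this frame. The front of the base is 108 mm before the origin.
- deck_mid (a point): fixed point of the mixer, middle of the plane of the roller axles, 130 mm above the bench. Axles lie at y = -58, 0, +58 mm (30 mm free between tubes), the bare deck 30 mm below them. Their 8 x 12 mm (high) ends lie in 10 mm wide slots, open off the deck, in end plates at 56 to 64 mm down-slope and 60 to 68 mm up-slope of this point; slots and plates end 10 mm above the axles.
- cover_edge (a point): fixed point of the mixer, middle of the free edge of its clear cover (188 mm wide, aluminium frame), which stands open at right angles to the deck, 112 mm up-slope of deck_mid and up to 172 mm off the axle plane. It leans over the deck: an upright tool does not fit under it, one tilted square to the deck does.
- bar_seat (a point): fixed point of the mixer: middle of the keeper bar's steel when it lies in its brackets, 24 mm down-slope of deck_mid and 23 mm off the axle plane. The bar lies on the rollers, against the brackets' down-slope walls and under their lips, which overlap it by 7 mm with 2 mm of air: slide it 7 to 12 mm up-slope (there it meets a stop), then draw it out square to the deck.
- bracket_left (a point): fixed point of the mixer: the left of the two J-shaped steel brackets (the other mirrors it), at the seat of the bar, y = +86 mm; 8 mm thick, it reaches from 12 mm down-slope to 24 mm up-slope of this point, its lip up to 14 mm off it (away from the deck) and its up-slope wall up to 8 mm; the mouth between lip and up-slope wall is 17 mm wide. Sliding the bar takes up to 12 N.
- bar_center (a point): keeper bar: square steel bar 12 x 12 mm, 194 mm long over its 20 x 20 mm end plates, with a 3 mm rubber strip below. The point is the middle of the steel section; axes: y along the bar, z through the grip (off the deck at first), x across (up-slope at first). In the middle a red grip, 52 mm long (y), 12 mm thick (x), stands from 6 to 38 mm above this point. About 0.35 kg.
- mat: blue ribbed bench mat, fixed, 130 mm (x) x 220 mm (y), 4 mm thick; origin at the middle of its underside on the bench. A grey clamp 66 mm high stands between mat and mixer; behind mat and tray, from 0.56 m ahead of the robot, stands a cabinet with a ledge at 0.45 m height: pass on the near side of it
- tray: yellow open reject tray, fixed, 200 mm (x) x 140 mm (y) outside, 36 mm high, walls and floor 4 mm; origin at the middle of its underside on the bench
- roller_1_center (a point): one of three look-alike black rubber-sleeved rollers on the deck; the point is its middle, on the axle. Axes: x along the axle, up-slope; y left along the deck; z off the deck. Tube 28 mm across, 102 mm long, with a white index line that starts on top; it turns on an axle with flatted ends, 144 mm over all. About 0.22 kg. Which of the three places it has differs from start to start.
- roller_2_center (a point): one of three look-alike black rubber-sleeved rollers on the deck; the point is its middle, on the axle. Axes: x along the axle, up-slope; y left along the deck; z off the deck. Tube 28 mm across, 102 mm long, with a white index line that starts on top; it turns on an axle with flatted ends, 144 mm over all. About 0.22 kg. Which of the three places it has differs from start to start.
- roller_3_center (a point): one of three look-alike black rubber-sleeved rollers on the deck; the point is its middle, on the axle. Axes: x along the axle, up-slope; y left along the deck; z off the deck. Tube 28 mm across, 102 mm long, with a white index line that starts on top; it turns on an axle with flatted ends, 144 mm over all. About 0.22 kg. Which of the three places it has differs from start to start.
- spin_1 (a joint): angle of the tube of the roller at roller_1_center on its axle, about the axle's up-slope direction (starts near 0; no stops). A sound roller turns at a touch (below 0.5 N at its surface); the one with the bad bearing does not turn under a fingertip (over 35 N). They look alike.
- spin_2 (a joint): angle of the tube of the roller at roller_2_center on its axle, about the axle's up-slope direction (starts near 0; no stops). A sound roller turns at a touch (below 0.5 N at its surface); the one with the bad bearing does not turn under a fingertip (over 35 N). They look alike.
- spin_3 (a joint): angle of the tube of the roller at roller_3_center on its axle, about the axle's up-slope direction (starts near 0; no stops). A sound roller turns at a touch (below 0.5 N at its surface); the one with the bad bearing does not turn under a fingertip (over 35 N). They look alike.
- tape: bystander, leave it where it is; roll of tape, 52 mm across, 19 mm high; origin at the middle of its underside
- beaker: bystander, leave it where it is; glass beaker, 68 mm across, 80 mm high; origin at the middle of its underside
- tub: bystander, leave it where it is; white sample tub with blue lid, 62 mm across, 46 mm high; origin at the middle of its underside
- spanner: bystander, leave it where it is; steel spanner, 152 mm, lying; origin at the middle of its underside

How it is judged (in metres and radians):
On the way, in this order (a step that is already met when the one before it is completed fails the run):
1. the keeper bar is out of its brackets, well away from its seat (distance between bar_center and bar_seat above 0.06 m), for 0.2 s.
2. two rollers have been turned, each by 0.6 rad (35 degrees) or more from the zero mark ((((value of joint spin_1 above 0.6 rad or value of joint spin_1 below -0.6 rad) and (value of joint spin_2 above 0.6 rad or value of joint spin_2 below -0.6 rad)) or ((value of joint spin_1 above 0.6 rad or value of joint spin_1 below -0.6 rad) and (value of joint spin_3 above 0.6 rad or value of joint spin_3 below -0.6 rad)) or ((value of joint spin_2 above 0.6 rad or value of joint spin_2 below -0.6 rad) and (value of joint spin_3 above 0.6 rad or value of joint spin_3 below -0.6 rad)))), for 0.1 s.
At the end, for the whole second after the job is handed in: Bar at rest on the blue mat (middle within 65 mm in x, 80 mm in y of the mat's middle, under 32 mm up); in the yellow tray, at rest, the roller that would not turn (under 0.5 rad; middle inside the walls, under 34 mm up); the other two turned over 0.6 rad and within 10 mm of their places (x of bar_center in the frame of mat between -0.065 and 0.065 m and y of bar_center in the frame of mat between -0.08 and 0.08 m and z of bar_center in the frame of mat below 0.032 m and linear speed of bar below 0.02 m/s and ((x of roller_1_center in the frame of tray between -0.1 and 0.1 m and y of roller_1_center in the frame of tray between -0.07 and 0.07 m and z of roller_1_center in the frame of tray below 0.034 m and linear speed of roller_1 below 0.03 m/s and value of joint spin_1 between -0.5 and 0.5 rad and distance of each of roller_2_center, roller_3_center from where it was at the start of the episode below 0.01 m and (value of joint spin_2 above 0.6 rad or value of joint spin_2 below -0.6 rad) and (value of joint spin_3 above 0.6 rad or value of joint spin_3 below -0.6 rad)) or (x of roller_2_center in the frame of tray between -0.1 and 0.1 m and y of roller_2_center in the frame of tray between -0.07 and 0.07 m and z of roller_2_center in the frame of tray below 0.034 m and linear speed of roller_2 below 0.03 m/s and value of joint spin_2 between -0.5 and 0.5 rad and distance of each of roller_1_center, roller_3_center from where it was at the start of the episode below 0.01 m and (value of joint spin_1 above 0.6 rad or value of joint spin_1 below -0.6 rad) and (value of joint spin_3 above 0.6 rad or value of joint spin_3 below -0.6 rad)) or (x of roller_3_center in the frame of tray between -0.1 and 0.1 m and y of roller_3_center in the frame of tray between -0.07 and 0.07 m and z of roller_3_center in the frame of tray below 0.034 m and linear speed of roller_3 below 0.03 m/s and value of joint spin_3 between -0.5 and 0.5 rad and distance of each of roller_1_center, roller_2_center from where it was at the start of the episode below 0.01 m and (value of joint spin_1 above 0.6 rad or value of joint spin_1 below -0.6 rad) and (value of joint spin_2 above 0.6 rad or value of joint spin_2 below -0.6 rad)))); the robot touches nothing.
It fails at once if the bar or a roller is dropped (falls freely faster than 1 m/s, a drop of 5 cm) ((linear speed of bar above 1 m/s and contact force between bar and anything else below 0.05 N) or (linear speed of roller_1 above 1 m/s and contact force between roller_1 and anything else below 0.05 N) or (linear speed of roller_2 above 1 m/s and contact force between roller_2 and anything else below 0.05 N) or (linear speed of roller_3 above 1 m/s and contact force between roller_3 and anything else below 0.05 N)).
It fails at once if one of the bystanders is moved by more than 30 mm (distance of any of tape, beaker, tub, spanner from where it was at the start of the episode above 0.03 m).
It also fails if it takes over 72 s, if anything falls off the work surface, if the arm or the gripper's body presses on something with over 40 N, if the wrist force passes 120 N, or if a joint passes its speed limit or range.

## Robot

A 6-joint arm with a two-finger parallel gripper is mounted at the origin on a cart in front of the work surface, level with it; the furniture and walls round the work are solid. World frame = base frame: x ahead of the robot, y to its left, z up, the work surface at z = 0. Lengths are in mm, angles in rad, forces in N, time in s.
With the tool pointing down it reaches from about 425 to 950 mm from the base axis. Payload 3.5 kg.
Tool frame: the origin (TCP) lies at the very end of the fingers, on their centre line; the grasp point (between the pads) lies 19 mm behind it; z points along the fingers, y is the direction in which the jaws open and shut (so a half turn about z gives the same grasp; the last joint's range is limited). The gripper opens to 85 mm and grips with 20 to 120 N. Pads are 22 mm wide; open, the fingers measure 114 mm over their backs; the gripper's body (76 mm by 85 mm) begins 54 mm behind the grasp point. The pads swing forward as they close: fully open they stand 13 mm farther back than shut.
Start: joints at [1.05, 0.286, 1.577, -0, 1.279, -0.15], TCP at [244.557, 629.125, 231.325] pointing down, gripper open.
Joint ranges: [-2.77, 2.77], [-0.9, 2.22], [0.21, 2.48], [-1.53, 4.67], [0.24, 2.81], [-2.84, 2.84]. Speed limits (rad/s): [2.79, 2.79, 3.14, 3.14, 3.14, 3.14].

## Interface

Orientations are given as a unit quaternion [w, x, y, z].
In Python, from station import env, cams gives the robot as it stands.
- The arm moves only by the tool arm_command, never from a script. Its argument "plan" is a list of rows, each a list of 3 entries, a list of its own where there are three numbers: the closure, from -1 (fully open) to 1 (shut), so that 0 is half open, then the shift along the world's x, y, z in m, then the turn, a rotation vector about the world's x, y, z in rad. A call has exactly 10 rows; each row shifts and turns the commanded pose from where the row before left it; what a row does not reach is not made up. A row lasts 1/8 s, in which the tool goes at most 62.5 mm and 10.7 degrees, less where a joint would pass 70% of its speed; a pose out of reach is approached as far as the arm can. A call with a gripper value outside its range is refused whole. The fingers move at their own pace and stop on an object; the grip force is fixed at half the most. Time passes only in rows, so rows that do not move let the fingers close, or fill a call up. It gives the time, the measured TCP pose, the force and the opening at its end, in the units of the state.
- env.read_state(): the state, without advancing time (a new reading comes with each control period).
- cams.capture(name): name is "scene" or "top" or "wrist"; returns a dict with "pixels" (420x560x3 uint8, red, green, blue), "fx", "fy", "cx", "cy" (pixels), "R" (3x3) and "t" (3): a world point X has camera coordinates R X + t. Camera axes: x right, y down, z forward; pixel columns grow to the right and rows downward; lengths in mm; the calibration is good to about 2 mm. A picture is of the moment at which its call begins. There is no depth.
- env.close_job(): hands the job in, once; it reports no verdict.
The state is a dict: "time": time; "q": joint angles; "joint_velocities": joint speeds; "effort": joint torques, N m; "eef_pos": TCP position; "orientation": TCP orientation; "contact_force": force on the tool from outside, world axes, zero at the start; "wrist_torque": the same for the moment, N m; "width": opening from 0.0 (shut) to 1.0 (fully open).
Only numpy, scipy, OpenCV 4.12 (cv2) and the standard library are available. Lean on these libraries where they do the work, as an engineer would, in place of code of your own. Each camera call takes 0.05 s, during which the arm holds its last target.

## Working session

There is one attempt and no reset: what is moved stays moved. The work goes in short steps, Python scripts to look and compute and a tool call to move; the robot and the scene stay as the last step left them, time stands still between calls to the robot, and variables do not carry over. Pictures are saved under pics/ and viewed, and the job is handed in when it is done.

Besides the shell and the picture viewer there is one more tool, called after "Request:" as name(argument=value, ...), one argument or row to a line, values as JSON. arm_command: Moves the arm, as the interface text tells. Its arguments: {"type":"object","properties":{"plan":{"type":"array","items":{"type":"array"}}},"required":["plan"]}

```bash
ls; mkdir -p pics; python3 - <<'E'
from station import env, cams
import cv2
print(env.read_state())
for n in ["scene","top","wrist"]:
    c=cams.capture(n); cv2.imwrite(f"pics/{n}0.png",c["pixels"][:,:,::-1])
    print(n,c["fx"],c["fy"],c["cx"],c["cy"],c["R"],c["t"])
E
```

```text
pics
{'time': 0.0, 'q': array([ 1.05001231e+00,  2.87179178e-01,  1.57817564e+00,  2.33906268e-05,
        1.27859123e+00, -1.49989703e-01]), 'joint_velocities': array([-1.42871106e-03, -7.18812120e-04, -1.17628068e-03, -1.74496147e-04,
       -1.02886463e-03,  6.63835948e-05]), 'effort': array([-2.58500349e-04, -4.05972898e+01, -2.92631543e+01, -3.98817321e-06,
        5.79212996e-03, -2.63483422e-06]), 'eef_pos': array([244.22205794, 628.56887959, 229.93890131]), 'orientation': array([-3.97862629e-04,  1.84340096e-01,  9.82861813e-01, -1.10744801e-03]), 'contact_force': array([-0.05510304, -1.35991632,  0.3574533 ]), 'wrist_torque': array([ 0.03945858, -0.022363  , -0.05958337]), 'width': 0.9964119350947965}
scene 506.28930412003126 506.28930412003126 280.4692001884407 205.02764326140192 [[-0.84117139 -0.54065238  0.01121122]
 [-0.37729317  0.57190519 -0.72840532]
 [ 0.38740232 -0.61694363 -0.68505474]] [ 409.63534927  329.97205796 1553.05202288]
top 480.3328395827327 480.3328395827327 278.93753031927054 215.45635807755875 [[-0.08654452 -0.9962473  -0.0011637 ]
 [-0.976235    0.08503888 -0.19933293]
 [ 0.19868386 -0.01611513 -0.97993113]] [  59.5952814   519.63501061 1461.85776256]
wrist 345.661217046248 345.661217046248 279.4485430452563 207.88740254957452 [[ 3.63267328e-01  9.31684861e-01  4.08840182e-04]
 [ 8.99990351e-01 -3.51022939e-01  2.58457471e-01]
 [ 2.40944425e-01 -9.35212026e-02 -9.66022551e-01]] [-673.9509212   -33.01805895  377.35776845]
```

View pics/scene0.png

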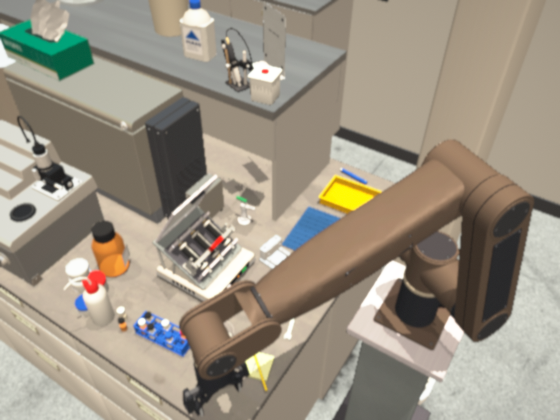

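View pics/top0.png

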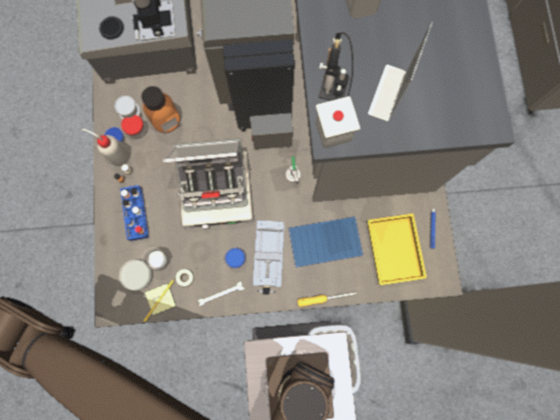

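View pics/wrist0.png

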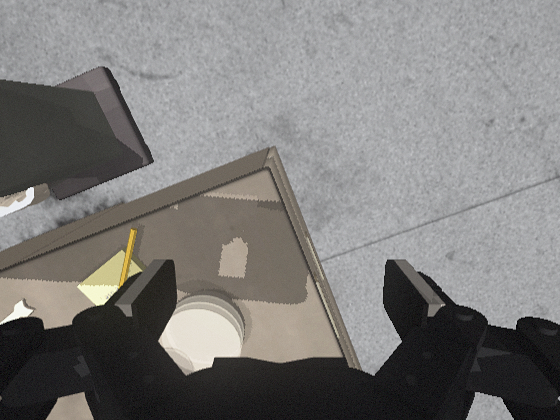

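```bash
cat > h.py <<'E'
import numpy as np, cv2, json
from scipy.optimize import least_squares
from scipy.spatial.transform import Rotation as Ro
def proj(c,X):
    X=np.atleast_2d(X); P=X@np.array(c["R"]).T+np.array(c["t"])
    return np.c_[c["fx"]*P[:,0]/P[:,2]+c["cx"], c["fy"]*P[:,1]/P[:,2]+c["cy"]]
def ray(c,uv,z):
    R=np.array(c["R"]);t=np.array(c["t"]); o=-R.T@t
    d=R.T@np.array([(uv[0]-c["cx"])/c["fx"],(uv[1]-c["cy"])/c["fy"],1]); return o+d*(z-o[2])/d[2]
def crop(c,u0,v0,u1,v1,s,name):
    cv2.imwrite("pics/"+name,cv2.resize(c["pixels"][v0:v1,u0:u1,::-1],None,fx=s,fy=s,interpolation=cv2.INTER_CUBIC))
E
python3 - <<'E'
from station import env, cams
from h import *
c=cams.capture("top"); s=cams.capture("scene")
crop(c,150,130,280,230,6,"topm.png"); crop(c,240,190,440,310,4,"topt.png"); crop(s,140,160,270,310,4,"scm.png")
for uv in [(215,190),(291,223),(357,216),(363,261),(294,267),(368,217),(412,214),(425,278),(381,285)]: print(uv,ray(c,uv,4))
E
```

```text
(215, 190) [636.08404432 215.77784948   4.        ]
(291, 223) [504.36712186 -23.28573744   4.        ]
(357, 216) [ 508.80753886 -239.33843443    4.        ]
(363, 261) [ 361.51868382 -241.00344016    4.        ]
(294, 267) [361.55870599 -19.7556836    4.        ]
(368, 217) [ 502.40723871 -274.57761561    4.        ]
(412, 214) [ 499.87016661 -418.5019112     4.        ]
(425, 278) [ 290.90028489 -430.22173573    4.        ]
(381, 285) [ 281.14428756 -288.4669726     4.        ]
```

View pics/topm.png

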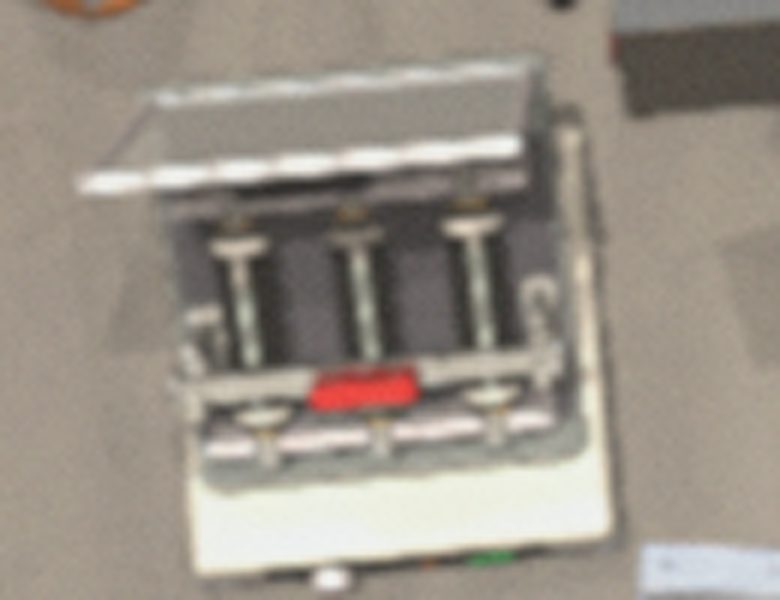

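View pics/topt.png

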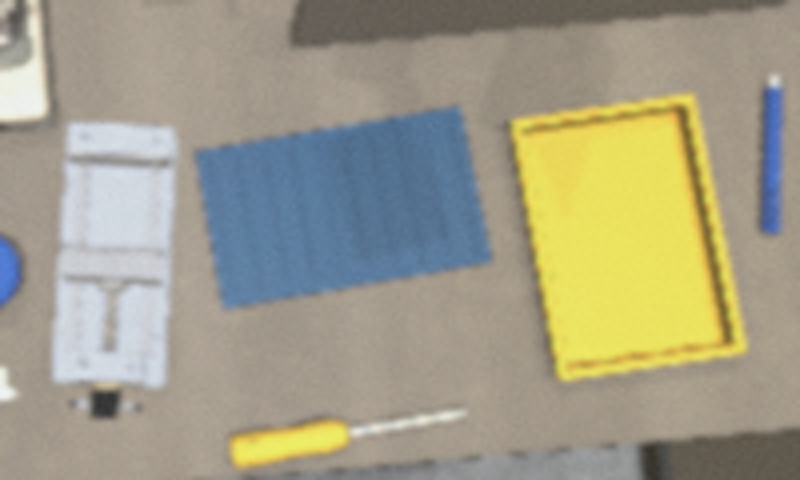

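View pics/scm.png

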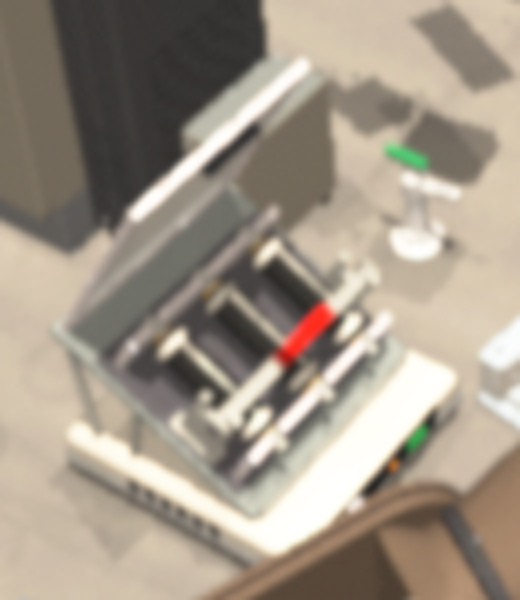

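```bash
cat > fit.py <<'E'
from station import env, cams
from h import *
c=cams.capture("top"); s=cams.capture("scene")
U=np.array([.866,0,.5]);N=np.array([-.5,0,.866]);DM=np.array([0,0,130.])
def L(u,y,n): return DM+u*U+n*N+np.array([0,y,0])
T=lambda a,b:(150+a/6,130+b/6)
S=lambda a,b:(140+a/4,160+b/4)
obs=[(c,T(195,572),[-108,112,42]),(c,T(612,535),[-108,-112,42]),
(c,T(82,184),L(112,94,172)),(c,T(520,142),L(112,-94,172)),
(c,T(190,395),L(-24,97,23)),(c,T(553,358),L(-24,-97,23)),
(c,T(365,388),L(-24,0,45)),
(s,S(135,212),L(112,94,172)),(s,S(305,65),L(112,-94,172)),
(s,S(270,553),[-108,112,42]),(s,S(457,382),[-108,-112,42]),(s,S(72,435),[124,112,42]),
(s,S(307,333),L(-24,0,45))]
def W(p,X): 
    cs,sn=np.cos(p[2]),np.sin(p[2]); X=np.asarray(X,float)
    return np.array([p[0]+cs*X[0]-sn*X[1],p[1]+sn*X[0]+cs*X[1],X[2]])
f=lambda p:np.concatenate([proj(k,W(p,X))[0]-np.array(uv) for k,uv,X in obs])
r=least_squares(f,[630,215,0],x_scale=[10,10,.1],loss='soft_l1')
print(r.x); print(f(r.x).reshape(-1,2).round(1))
# mat & tray
t=lambda a,b:(240+a/4,190+b/4)
for nm,hx,hy,z,pts,p0 in [("mat",65,110,4,[(197,150),(458,107),(491,260),(223,308)],[430,-130,0]),("tray",100,70,36,[(512,120),(694,95),(747,352),(561,380)],[390,-350,0])]:
    cor=[(hx,hy,z),(hx,-hy,z),(-hx,-hy,z),(-hx,hy,z)]
    g=lambda p:np.concatenate([proj(c,W(p,X))[0]-np.array(t(*uv)) for uv,X in zip(pts,cor)])
    q=least_squares(g,p0,x_scale=[10,10,.1]); print(nm,q.x,g(q.x).round(1))
E
python3 fit.py
```

```text
[6.27323044e+02 2.12331093e+02 4.69438696e-03]
[[-1.   0.3]
 [ 0.2  0.2]
 [ 0.  -0.2]
 [-1.2  0.5]
 [-2.8 -1.1]
 [ 1.2 -0.6]
 [-0.4 -0.8]
 [ 0.9 -0.4]
 [ 0.7 -0.7]
 [ 6.1  2.6]
 [ 1.5 -1.7]
 [-2.  -0.4]
 [-0.2  0.1]]
mat [ 4.3477872e+02 -1.2877624e+02  8.3673468e-02] [-0.8 -0.   0.6 -0.6  0.5  0.4 -0.2  0.1]
tray [ 3.87408403e+02 -3.46443291e+02  5.85298197e-02] [ 1.4  1.  -0.9  1.  -1.3 -0.8  0.9 -1.2]
```

```bash
cat >> h.py <<'E'
MX,MY,MYAW=627.3,212.3,0.005
Rm=Ro.from_euler('z',MYAW).as_matrix()
U=Rm@np.array([.866,0,.5]);N=Rm@np.array([-.5,0,.866]);V=Rm@np.array([0,1.,0]);DM=np.array([MX,MY,130.])
def L(u,y,n): return DM+u*U+y*V+n*N
RB=np.c_[V,U,-N]      # jaws along up-slope
RR=np.c_[-U,V,-N]      # jaws across rollers
def togo(env,P,R,n=10):
    s=env.read_state(); q=s["orientation"]
    Rc=Ro.from_quat([q[1],q[2],q[3],q[0]])
    rv=(Ro.from_matrix(R)*Rc.inv()).as_rotvec(); d=(np.array(P)-s["eef_pos"])/1000
    print("t",round(s["time"],2),"pos",s["eef_pos"].round(1),"q",s["q"].round(2),"F",s["contact_force"].round(1),"w",round(s["width"],3))
    print("total",d.round(4),rv.round(4),"per row",(d/n).round(4),(rv/n).round(4))
E
python3 - <<'E'
from station import env
from h import *
print(np.linalg.det(RR),np.linalg.det(RB))
togo(env,L(-24,0,23+80),RB)
E
```

```text
0.9999559999999998 0.9999559999999998
t 0.35 pos [244.5 629.  231. ] q [ 1.05  0.29  1.58 -0.    1.28 -0.15] F [-0.  -0.1  0.1] w 0.999
total [ 0.3105 -0.4171 -0.0238] [ 0.3151 -0.4582 -1.1662] per row [ 0.0311 -0.0417 -0.0024] [ 0.0315 -0.0458 -0.1166]
```

Request:
arm_command(
  plan=[
    [0,[0.031,-0.0417,0.002],[0.0315,-0.0458,-0.1166]],
    [0,[0.031,-0.0417,0.002],[0.0315,-0.0458,-0.1166]],
    [0,[0.031,-0.0417,0],[0.0315,-0.0458,-0.1166]],
    [0,[0.031,-0.0417,0],[0.0315,-0.0458,-0.1166]],
    [0,[0.031,-0.0417,0],[0.0315,-0.0458,-0.1166]],
    [0,[0.031,-0.0417,-0.005],[0.0315,-0.0458,-0.1166]],
    [0,[0.031,-0.0417,-0.005],[0.0315,-0.0458,-0.1166]],
    [0,[0.031,-0.0417,-0.005],[0.0315,-0.0458,-0.1166]],
    [0,[0.031,-0.0417,-0.005],[0.0315,-0.0458,-0.1166]],
    [0,[0.031,-0.0417,-0.005],[0.0315,-0.0458,-0.1166]],
  ],
)

```text
time: 1.6
eef_pos: [555.4, 210.6, 210.6]
orientation: [0.183, 0.682, 0.683, 0.184]
contact_force: [0.6, 0.3, -0.2]
width: 0.498
```

```bash
python3 - <<'E'
from station import env,cams
from h import *
togo(env,L(-24,0,23+80),RB)
c=cams.capture("wrist"); crop(c,0,0,560,420,1.4,"w1.png")
cv2.imwrite("pics/w1raw.png",c["pixels"][:,:,::-1])
import pickle; pickle.dump(c,open("w1.pkl","wb"))
for nm,X in [("barL",L(-24,97,23)),("barR",L(-24,-97,23)),("grip",L(-24,0,61)),("cov",L(112,0,172))]: print(nm,proj(c,X)*1.4)
E
```

```text
t 1.6 pos [555.4 210.6 210.6] q [ 0.24 -0.1   2.1  -0.2   0.64  0.37] F [ 0.6  0.3 -0.2] w 0.498
total [-0.0003  0.0013 -0.0034] [-0.0012  0.0026  0.0037] per row [-0.      0.0001 -0.0003] [-0.0001  0.0003  0.0004]
barL [[383.61493914  80.97668363]]
barR [[387.16193637 470.90938135]]
grip [[384.92084909 321.70490806]]
cov [[1103.55991129  505.05523064]]
```

View pics/w1.png

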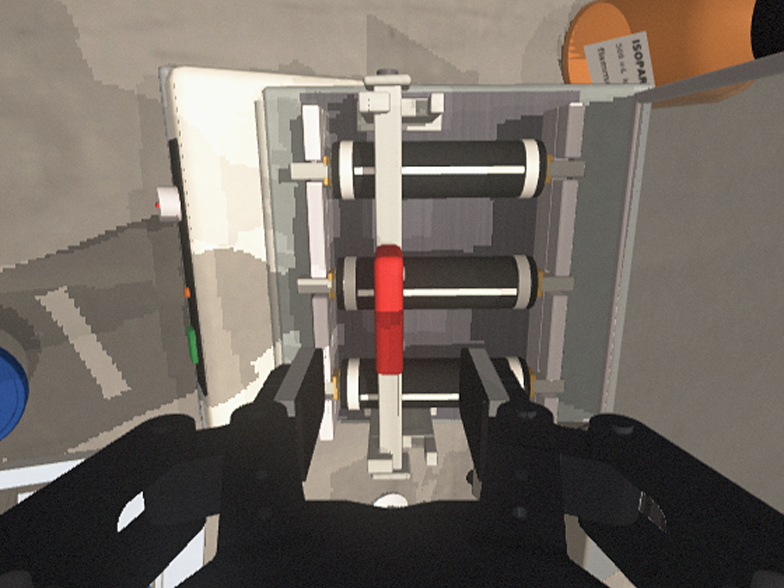

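```bash
python3 - <<'E'
from h import *
import pickle; c=pickle.load(open("w1.pkl","rb"))
P=lambda *a:(proj(c,L(*a))[0]*1.4).round(1)
for y in (58,0,-58): print(y,"axle ends",P(-70,y,6),P(74,y,6),"tube ends",P(-51,y,0),P(51,y,0), "topline",P(-51,y,14),P(51,y,14))
for y in (83,0,-83): print("bar top",y,P(-24,y,29), P(-30,y,29),P(-18,y,29))
print("grip top",[P(-24+a,b,61) for a in(-6,6) for b in(-26,26)])
print("plates",P(-64,0,10),P(68,0,10))
E
```

```text
58 axle ends [290.4 173.4] [585.5 171.6] tube ends [330.8 172.9] [534.8 171.7] topline [327.4 173.5] [543.5 172.2]
0 axle ends [297.1 288.5] [574.6 286.6] tube ends [335.  285.4] [527.1 284.1] topline [332.  292.3] [534.8 290.9]
-58 axle ends [303.  390.7] [564.9 388.8] tube ends [338.7 385.5] [520.2 384.2] topline [336.  397.2] [527.1 395.9]
bar top 83 [383.8 113.9] [369.8 114. ] [397.8 113.8]
bar top 0 [385.5 300.1] [372.8 300.2] [398.2 300. ]
bar top -83 [386.9 454.5] [375.3 454.6] [398.5 454.4]
grip top [array([371.3, 380.2]), array([369.1, 259.3]), array([399.7, 380. ]), array([399.5, 259.1])]
plates [307.4 290.4] [565.7 288.7]
```

```bash
python3 - <<'E'
from h import *
import pickle; c=pickle.load(open("w1.pkl","rb"))
crop(c,200,40,420,190,3.6,"w1a.png");crop(c,200,160,420,345,3.6,"w1b.png")
E
```

```text
(no output)
```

View pics/w1a.png

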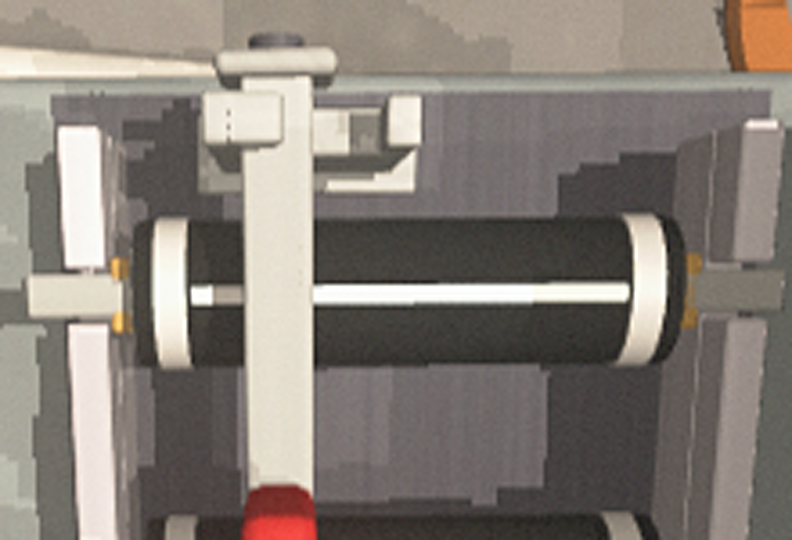

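View pics/w1b.png

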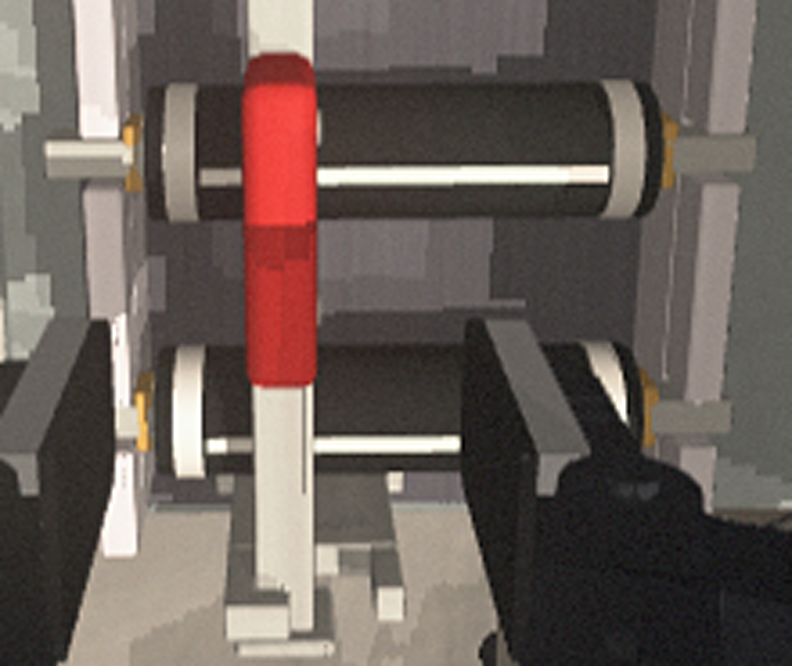

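```bash
sed -i 's/^MX,MY,MYAW=.*/MX,MY,MYAW=627.3,213.9,0.005/' h.py; python3 - <<'E'
from station import env,cams
from h import *
togo(env,L(-22.5,1,33),RB,9)
E
```

```text
t 1.65 pos [556.9 207.  209.3] q [ 0.24 -0.1   2.1  -0.2   0.64  0.37] F [ 0.7 -2.6 -0.3] w 0.499
total [ 0.0344  0.0078 -0.0619] [0.0006 0.0022 0.0096] per row [ 0.0038  0.0009 -0.0069] [0.0001 0.0002 0.0011]
```

Request:
arm_command(
  plan=[
    [0,[0,0,0],[0,0,0]],
    [0,[0,0,0],[0,0,0]],
    [0,[0,0,0],[0,0,0]],
    [0,[0.0,0,0],[0,0,0]],
    [0,[0,0,0],[0,0,0]],
    [0,[0.003,0,-0.006],[0,0,0]],
    [0,[0.003,0,-0.006],[0,0,0]],
    [0,[0.003,0,-0.006],[0,0,0]],
    [0,[0,0,0],[0,0,0]],
    [0,[0,0,0],[0,0,0]],
  ],
)

```text
time: 2.9
eef_pos: [563.6, 212.1, 192.2]
orientation: [0.183, 0.681, 0.685, 0.184]
contact_force: [-0.1, -0.3, 0.3]
width: 0.501
```

```bash
python3 - <<'E'
from station import env,cams
from h import *
togo(env,L(-22.5,1,33),RB,9)
c=cams.capture("wrist")
import pickle; pickle.dump(c,open("w2.pkl","wb"))
crop(c,180,0,400,290,2,"w2.png")
togo(env,L(-22.5,1,33),RB,9)
P=lambda *a:((proj(c,L(*a))[0]-[180,0])*2).round(1)
for y in (58,0,-58): print(y,"axle ends",P(-70,y,6),P(74,y,6))
for y in (83,0,-83): print("bar top",y,P(-24,y,29), P(-30,y,29),P(-18,y,29))
print("grip top",[P(-24+a,b,61) for a in(-6,6) for b in(-26,26)])
E
```

```text
t 2.9 pos [563.6 212.1 192.2] q [ 0.24 -0.06  2.09 -0.21  0.61  0.38] F [-0.1 -0.3  0.3] w 0.501
total [ 0.0277  0.0026 -0.0449] [ 0.0001  0.0002 -0.0001] per row [ 0.0031  0.0003 -0.005 ] [ 0.  0. -0.]
t 2.95 pos [563.7 212.1 192.5] q [ 0.24 -0.06  2.09 -0.21  0.61  0.38] F [ 0.3 -0.1  0.1] w 0.499
total [ 0.0276  0.0026 -0.0452] [-0.      0.0006 -0.0001] per row [ 0.0031  0.0003 -0.005 ] [-0.      0.0001 -0.    ]
58 axle ends [ 50.2 248.1] [509.4 247.2]
0 axle ends [ 60.  426.3] [489.7 425.3]
-58 axle ends [ 68.7 582.9] [472.5 581.9]
bar top 83 [196.6 155.2] [174.6 155.2] [218.7 155.1]
bar top 0 [197.4 446.5] [177.5 446.6] [217.2 446.5]
bar top -83 [197.9 684.1] [180.  684.1] [215.9 684. ]
grip top [array([175.1, 575.2]), array([172.9, 385.3]), array([220., 575.]), array([221.2, 385.2])]
```

View pics/w2.png

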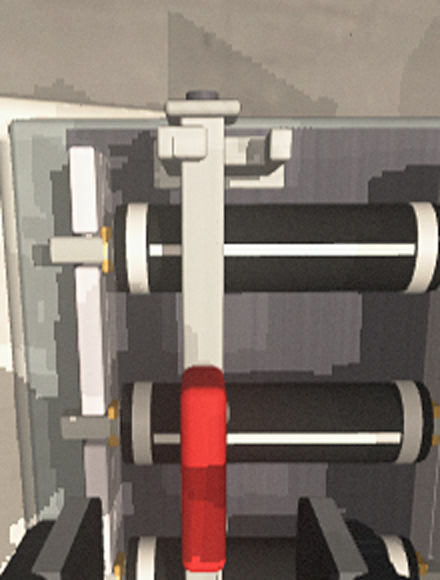

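Request:
arm_command(
  plan=[
    [0,[0.004,0.0006,-0.0065],[0,0,0]],
    [0,[0.004,0.0005,-0.0065],[0,0,0]],
    [0,[0.004,0.0005,-0.0065],[0,0,0]],
    [0,[0.004,0.0005,-0.0065],[0,0,0]],
    [0,[0.004,0.0005,-0.0065],[0,0,0]],
    [0,[0.004,0,-0.0065],[0,0,0]],
    [0,[0.0036,0,-0.006],[0,0,0]],
    [0,[0,0,0],[0,0,0]],
    [0,[0,0,0],[0,0,0]],
    [0,[0,0,0],[0,0,0]],
  ],
)

```text
time: 4.2
eef_pos: [591.3, 214.8, 147.7]
orientation: [0.183, 0.681, 0.685, 0.184]
contact_force: [0.5, 0.1, 0.3]
width: 0.503
```

```bash
python3 - <<'E'
from station import env,cams
from h import *
togo(env,L(-22.5,1,33),RB,9)
c=cams.capture("wrist"); crop(c,100,100,460,420,2,"w3.png")
E
```

```text
t 4.2 pos [591.3 214.8 147.7] q [ 0.23  0.06  2.06 -0.23  0.51  0.4 ] F [0.5 0.1 0.3] w 0.503
total [ 0.     -0.0001 -0.0004] [-0.0001  0.001  -0.0002] per row [ 0. -0. -0.] [-0.      0.0001 -0.    ]
```

View pics/w3.png

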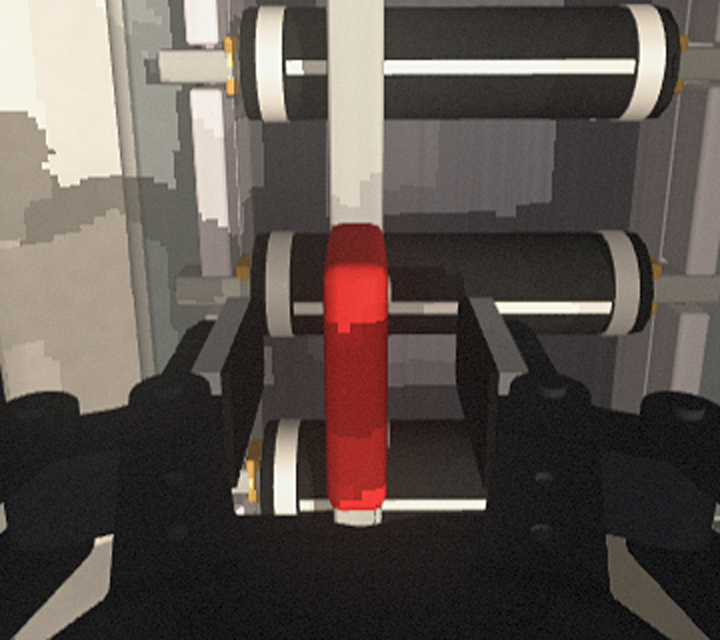

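The grip sits between the fingers, centred within about 1 mm (356 vs midpoint ~362). I'm closing on it.

Request:
arm_command(
  plan=[
    [0.5,[0,0,0],[0,0,0]],
    [1,[0,0,0],[0,0,0]],
    [1,[0,0,0],[0,0,0]],
    [1,[0,0,0],[0,0,0]],
    [1,[0,0,0],[0,0,0]],
    [1,[0,0,0],[0,0,0]],
    [1,[0,0,0],[0,0,0]],
    [1,[0,0,0],[0,0,0]],
    [1,[0,0,0],[0,0,0]],
    [1,[0,0,0],[0,0,0]],
  ],
)

```text
time: 5.5
eef_pos: [591.2, 214.8, 147.7]
orientation: [0.183, 0.681, 0.685, 0.184]
contact_force: [-4.2, -0.6, 5.2]
width: 0.126
```

```bash
python3 - <<'E'
from station import env,cams
from h import *
togo(env,L(-22.5,1,33),RB,9)
c=cams.capture("wrist"); crop(c,100,0,460,420,1.4,"w4.png")
E
```

```text
t 5.5 pos [591.2 214.8 147.7] q [ 0.23  0.06  2.06 -0.23  0.51  0.4 ] F [-4.2 -0.6  5.2] w 0.126
total [ 0.0001 -0.0001 -0.0003] [ 0.0001  0.0006 -0.0003] per row [ 0. -0. -0.] [ 0.      0.0001 -0.    ]
```

View pics/w4.png

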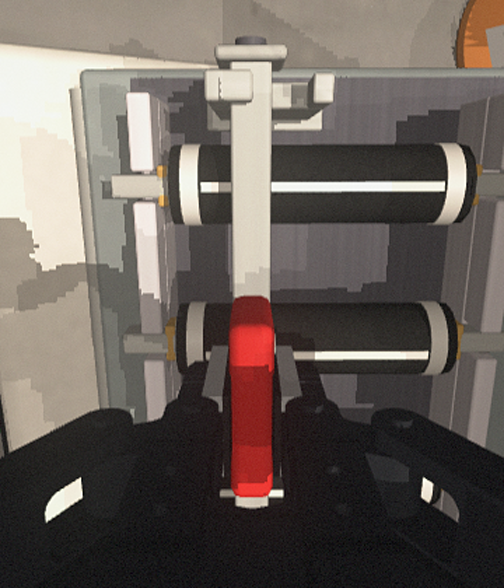

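Request:
arm_command(
  plan=[
    [1,[0.0016,0,0.0009],[0,0,0]],
    [1,[0.0016,0,0.0009],[0,0,0]],
    [1,[0.0016,0,0.0009],[0,0,0]],
    [1,[0.0016,0,0.0009],[0,0,0]],
    [1,[0.0016,0,0.0009],[0,0,0]],
    [1,[0,0,0],[0,0,0]],
    [1,[0,0,0],[0,0,0]],
    [1,[0,0,0],[0,0,0]],
    [1,[0,0,0],[0,0,0]],
    [1,[0,0,0],[0,0,0]],
  ],
)

```text
time: 6.8
eef_pos: [592.6, 214.7, 148.2]
orientation: [0.178, 0.683, 0.686, 0.176]
contact_force: [-27.1, 0.2, 15.6]
width: 0.13
```

```bash
python3 - <<'E'
from station import env,cams
from h import *
togo(env,L(-22.5,1,33)+9*U,RB,9)
c=cams.capture("wrist"); crop(c,180,0,400,180,3.5,"w5.png")
E
```

```text
t 6.8 pos [592.6 214.7 148.2] q [ 0.23  0.07  2.05 -0.22  0.54  0.39] F [-27.1   0.2  15.6] w 0.13
total [0.0065 0.0001 0.0036] [ 0.003  -0.0174  0.0015] per row [0.0007 0.     0.0004] [ 0.0003 -0.0019  0.0002]
```

View pics/w5.png

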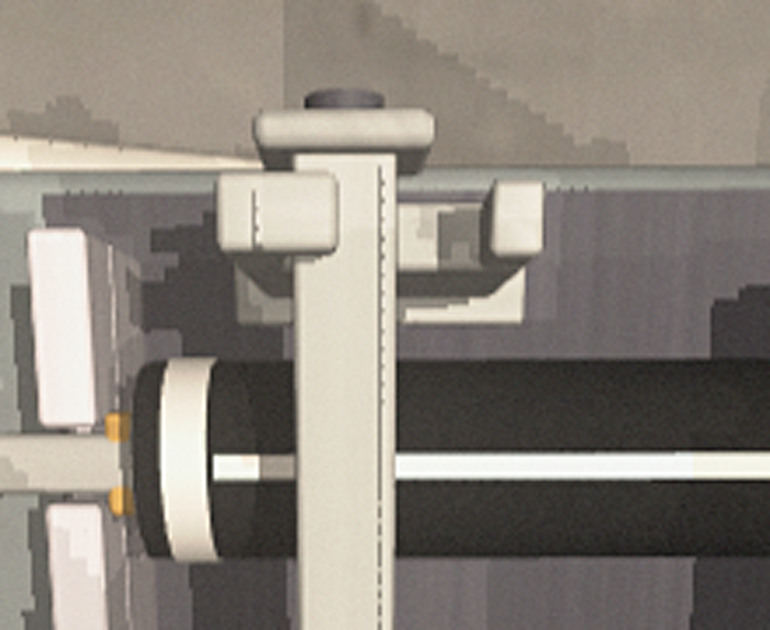

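Request:
arm_command(
  plan=[
    [1,[-0.0004,0,0.0007],[0,0,0]],
    [1,[-0.0004,0,0.0007],[0,0,0]],
    [1,[0,0,0],[0,0,0]],
    [1,[0,0,0],[0,0,0]],
    [1,[0,0,0],[0,0,0]],
    [1,[0,0,0],[0,0,0]],
    [1,[0,0,0],[0,0,0]],
    [1,[0,0,0],[0,0,0]],
    [1,[0,0,0],[0,0,0]],
    [1,[0,0,0],[0,0,0]],
  ],
)

```text
time: 8.1
eef_pos: [598.4, 214.8, 153.3]
orientation: [0.183, 0.681, 0.685, 0.184]
contact_force: [0.2, 0.1, -2.7]
width: 0.13
```

```bash
python3 - <<'E'
from station import env,cams
from h import *
togo(env,L(-22.5,1,33)+9*U,RB,9)
s=env.read_state();F=s["contact_force"];print("u,n",F@U,F@N,s["wrist_torque"])
c=cams.capture("wrist"); crop(c,180,0,400,180,3.5,"w6.png")
E
```

```text
t 8.1 pos [598.4 214.8 153.3] q [ 0.23  0.07  2.05 -0.22  0.53  0.39] F [ 0.2  0.1 -2.7] w 0.13
total [ 0.0007  0.     -0.0014] [ 0.      0.0004 -0.0002] per row [ 0.0001  0.     -0.0002] [ 0.  0. -0.]
u,n -1.2089948334107874 -2.4096741149350365 [-0.06379948  0.45783276 -0.025757  ]
```

View pics/w6.png

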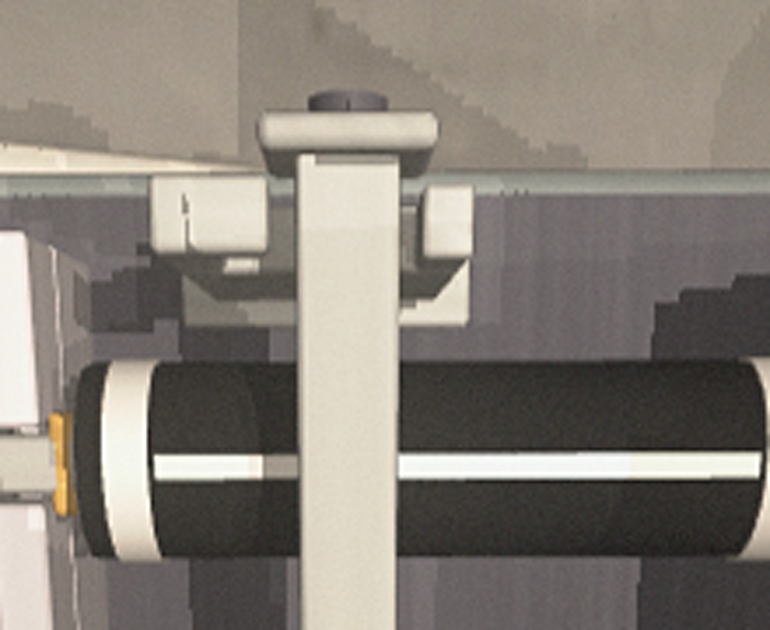

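Request:
arm_command(
  plan=[
    [1,[-0.0015,0,0.0026],[0,0,0]],
    [1,[-0.0025,0,0.0043],[0,0,0]],
    [1,[-0.004,0,0.0069],[0,0,0]],
    [1,[-0.005,0,0.0087],[0,0,0]],
    [1,[-0.006,0,0.0104],[0,0,0]],
    [1,[-0.0075,0,0.013],[0,0,0]],
    [1,[-0.0075,0,0.013],[0,0,0]],
    [1,[-0.0075,0,0.013],[0,0,0]],
    [1,[-0.005,0,0.0087],[0,0,0]],
    [1,[0,0,0],[0,0,0]],
  ],
)

```text
time: 9.4
eef_pos: [552.0, 214.9, 235.2]
orientation: [0.183, 0.681, 0.685, 0.185]
contact_force: [-0.4, 0.8, -3.3]
width: 0.129
```

```bash
python3 - <<'E'
from station import env,cams
from h import *
M=np.array([434.8,-128.8]);a=0.0837
Rz=Ro.from_euler('z',a).as_matrix()
RM=Rz@np.c_[[0,1,0],[1,0,0],[0,0,-1]]
togo(env,[M[0],M[1],110],RM,10)
c=cams.capture("wrist"); crop(c,0,0,560,420,1.2,"w7.png")
E
```

```text
t 9.4 pos [552.  214.9 235.2] q [ 0.25 -0.13  2.08 -0.19  0.69  0.36] F [-0.4  0.8 -3.3] w 0.129
total [-0.1172 -0.3437 -0.1252] [-0.0239  0.5258  0.0766] per row [-0.0117 -0.0344 -0.0125] [-0.0024  0.0526  0.0077]
```

View pics/w7.png

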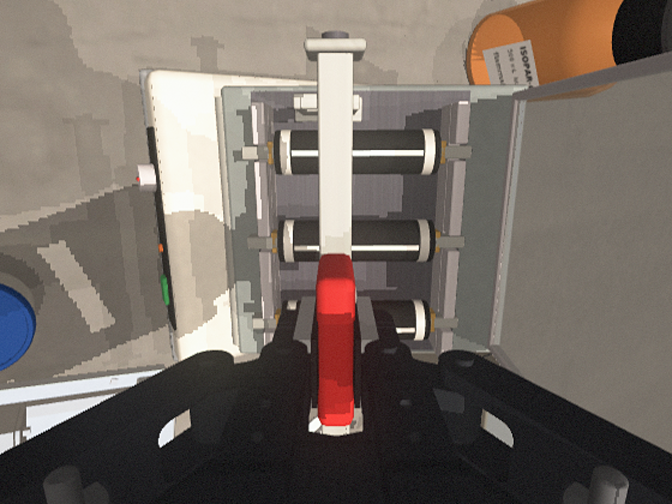

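Request:
arm_command(
  plan=[
    [1,[-0.025,-0.01,0.003],[-0.0024,0.0526,0.0077]],
    [1,[-0.025,-0.03,0],[-0.0024,0.0526,0.0077]],
    [1,[-0.02,-0.04,0],[-0.0024,0.0526,0.0077]],
    [1,[-0.015,-0.045,0],[-0.0024,0.0526,0.0077]],
    [1,[-0.01,-0.045,-0.01],[-0.0024,0.0526,0.0077]],
    [1,[-0.01,-0.045,-0.015],[-0.0024,0.0526,0.0077]],
    [1,[-0.005,-0.045,-0.02],[-0.0024,0.0526,0.0077]],
    [1,[-0.005,-0.04,-0.02],[-0.0024,0.0526,0.0077]],
    [1,[-0.002,-0.03,-0.02],[-0.0024,0.0526,0.0077]],
    [1,[0,-0.015,-0.02],[-0.0024,0.0526,0.0077]],
  ],
)

```text
time: 10.7
eef_pos: [434.9, -132.4, 130.9]
orientation: [-0.001, 0.677, 0.736, -0.002]
contact_force: [0.3, 0.9, -2.0]
width: 0.129
```

Request:
arm_command(
  plan=[
    [1,[0,0,-0.015],[0,0,0]],
    [1,[0,0,-0.01],[0,0,0]],
    [1,[0,0,0],[0,0,0]],
    [1,[0,0,0],[0,0,0]],
    [1,[0,0,0],[0,0,0]],
    [1,[0,0,0],[0,0,0]],
    [1,[0,0,0],[0,0,0]],
    [1,[0,0,0],[0,0,0]],
    [1,[0,0,0],[0,0,0]],
    [1,[0,0,0],[0,0,0]],
  ],
)

```text
time: 11.95
eef_pos: [434.8, -130.3, 106.8]
orientation: [-0.001, 0.677, 0.736, -0.001]
contact_force: [-0.1, -0.6, -2.5]
width: 0.128
```

```bash
python3 - <<'E'
from station import env,cams
from h import *
M=np.array([434.8,-128.8]);a=0.0837
Rz=Ro.from_euler('z',a).as_matrix()
RM=Rz@np.c_[[0,1,0],[1,0,0],[0,0,-1]]
togo(env,[M[0],M[1],27],RM,10)
c=cams.capture("wrist"); crop(c,0,0,560,420,1.2,"w8.png")
c=cams.capture("top"); crop(c,150,120,450,320,2.6,"t8.png")
E
```

```text
t 11.95 pos [ 434.8 -130.3  106.8] q [-0.51 -0.06  2.2  -0.    1.   -0.6 ] F [-0.1 -0.6 -2.5] w 0.128
total [-0.      0.0015 -0.0798] [ 0.0007 -0.0025 -0.0004] per row [-0.      0.0001 -0.008 ] [ 0.0001 -0.0002 -0.    ]
```

View pics/w8.png

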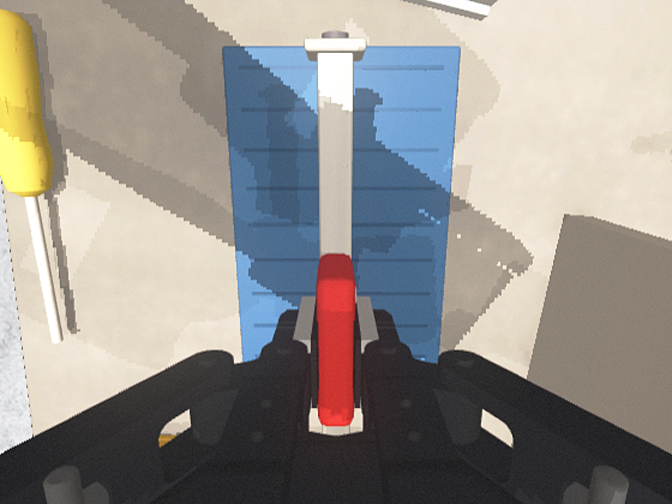

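View pics/t8.png

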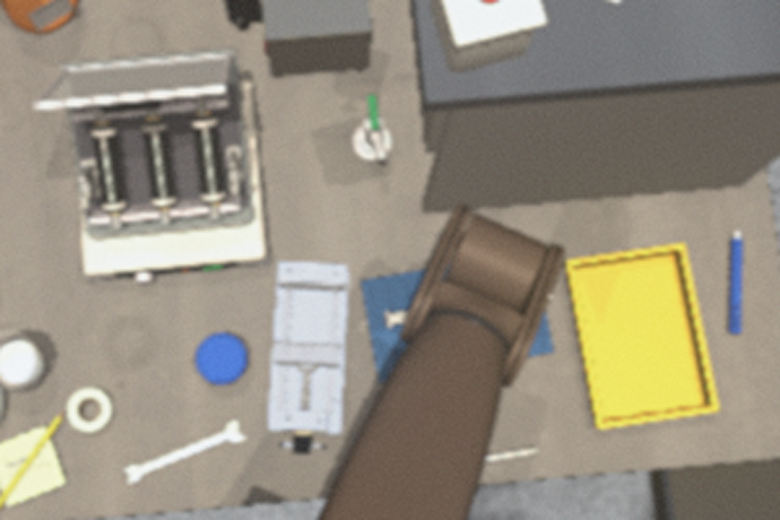

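Request:
arm_command(
  plan=[
    [1,[0,0,-0.012],[0,0,0]],
    [1,[0,0,-0.015],[0,0,0]],
    [1,[0,0,-0.015],[0,0,0]],
    [1,[0,0,-0.015],[0,0,0]],
    [1,[0,0,-0.01],[0,0,0]],
    [1,[0,0,-0.006],[0,0,0]],
    [1,[0,0,-0.004],[0,0,0]],
    [1,[0,0,-0.002],[0,0,0]],
    [1,[0,0,0],[0,0,0]],
    [1,[0,0,0],[0,0,0]],
  ],
)

```text
time: 13.3
eef_pos: [435.2, -130.4, 28.2]
orientation: [-0.0, 0.677, 0.736, -0.001]
contact_force: [-0.2, -0.3, -3.5]
width: 0.131
```

Request:
arm_command(
  plan=[
    [1,[0,0,-0.001],[0,0,0]],
    [1,[0,0,-0.001],[0,0,0]],
    [1,[0,0,-0.001],[0,0,0]],
    [1,[0,0,-0.001],[0,0,0]],
    [1,[0,0,0],[0,0,0]],
    [1,[0,0,0],[0,0,0]],
    [1,[0,0,0],[0,0,0]],
    [1,[0,0,0],[0,0,0]],
    [1,[0,0,0],[0,0,0]],
    [1,[0,0,0],[0,0,0]],
  ],
)

```text
time: 14.55
eef_pos: [435.0, -130.3, 25.0]
orientation: [-0.001, 0.677, 0.736, -0.001]
contact_force: [-5.1, 2.7, 7.4]
width: 0.128
```

Request:
arm_command(
  plan=[
    [0.6,[0,0,0],[0,0,0]],
    [0.4,[0,0,0],[0,0,0]],
    [0.2,[0,0,0],[0,0,0]],
    [0,[0,0,0],[0,0,0]],
    [0,[0,0,0],[0,0,0]],
    [0,[0,0,0.01],[0,0,0]],
    [0,[0,0,0.02],[0,0,0]],
    [0,[0,0,0.04],[0,0,0]],
    [0,[0,0,0.05],[0,0,0]],
    [0,[0,0,0.02],[0,0,0]],
  ],
)

```text
time: 15.8
eef_pos: [436.5, -131.1, 168.2]
orientation: [0.003, 0.677, 0.736, -0.0]
contact_force: [-0.2, -0.6, 0.5]
width: 0.503
```

```bash
python3 - <<'E'
from station import env,cams
from h import *
# test pose: closed fingers, jaws along U -> pad width (22) along y ; above middle roller
togo(env,L(10,0,60),RB,10)
c=cams.capture("wrist"); crop(c,0,0,560,420,1.2,"w9.png")
E
```

```text
t 15.8 pos [ 436.5 -131.1  168.2] q [-0.51 -0.15  2.16 -0.    1.13 -0.6 ] F [-0.2 -0.6  0.5] w 0.503
total [0.1695 0.3449 0.0188] [ 0.0275 -0.5198 -0.0763] per row [0.0169 0.0345 0.0019] [ 0.0028 -0.052  -0.0076]
```

View pics/w9.png

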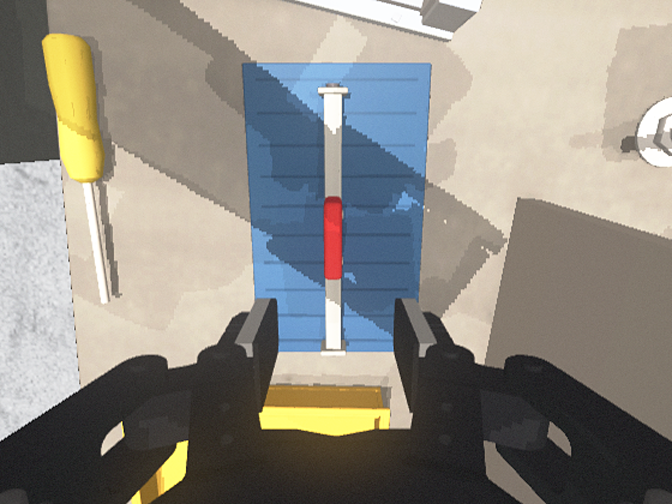

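```bash
python3 - <<'E'
from station import env,cams
from h import *
togo(env,L(20,0,45),RR,10)
E
```

```text
t 15.85 pos [ 437.4 -131.6  169.9] q [-0.51 -0.15  2.16 -0.    1.13 -0.6 ] F [1.6 0.7 1.5] w 0.496
total [0.1847 0.3455 0.0091] [-0.3875 -0.415   1.4539] per row [0.0185 0.0345 0.0009] [-0.0388 -0.0415  0.1454]
```

Request:
arm_command(
  plan=[
    [0.5,[0,0.03,0.02],[-0.0388,-0.0415,0.1454]],
    [1,[0,0.04,0.02],[-0.0388,-0.0415,0.1454]],
    [1,[0,0.045,0.02],[-0.0388,-0.0415,0.1454]],
    [1,[0,0.045,0.01],[-0.0388,-0.0415,0.1454]],
    [1,[0.02,0.045,0],[-0.0388,-0.0415,0.1454]],
    [1,[0.025,0.045,0],[-0.0388,-0.0415,0.1454]],
    [1,[0.03,0.04,0],[-0.0388,-0.0415,0.1454]],
    [1,[0.03,0.035,0],[-0.0388,-0.0415,0.1454]],
    [1,[0.03,0.015,0],[-0.0388,-0.0415,0.1454]],
    [1,[0.02,0.0055,-0.005],[-0.0388,-0.0415,0.1454]],
  ],
)

```text
time: 17.1
eef_pos: [590.7, 216.6, 228.6]
orientation: [0.257, -0.005, 0.966, -0.003]
contact_force: [-0.2, -0.2, -0.5]
width: 0.002
```

Request:
arm_command(
  plan=[
    [1,[0.004,0,-0.008],[0,0,0]],
    [1,[0.006,0,-0.011],[0,0,0]],
    [1,[0.006,0,-0.011],[0,0,0]],
    [1,[0.006,0,-0.01],[0,0,0]],
    [1,[0.005,0,-0.008],[0,0,0]],
    [1,[0,0,0],[0,0,0]],
    [1,[0,0,0],[0,0,0]],
    [1,[0,0,0],[0,0,0]],
    [1,[0,0,0],[0,0,0]],
    [1,[0,0,0],[0,0,0]],
  ],
)

```text
time: 18.35
eef_pos: [616.9, 215.3, 181.1]
orientation: [0.257, -0.001, 0.967, -0.003]
contact_force: [0.3, -0.8, 0.1]
width: 0.001
```

```bash
python3 - <<'E'
from station import env,cams
from h import *
togo(env,L(20,-8,17),RR,10)
c=cams.capture("wrist"); crop(c,0,0,560,420,1.4,"w10.png")
E
```

```text
t 18.35 pos [616.9 215.3 181.1] q [ 0.23  0.07  1.98 -0.21  0.59 -1.2 ] F [ 0.3 -0.8  0.1] w 0.001
total [ 0.0193 -0.0094 -0.0264] [ 0.0071 -0.0047  0.004 ] per row [ 0.0019 -0.0009 -0.0026] [ 0.0007 -0.0005  0.0004]
```

View pics/w10.png

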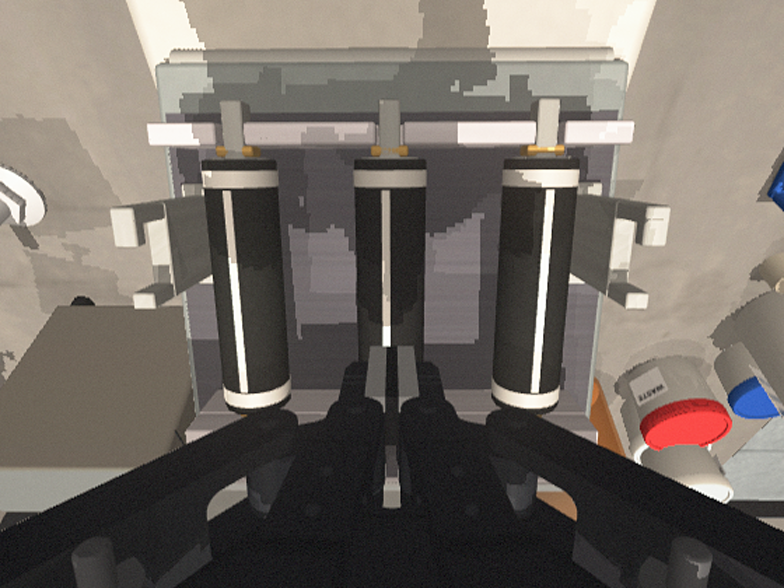

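Request:
arm_command(
  plan=[
    [1,[0.002,-0.003,-0.003],[0.0035,-0.0025,0.002]],
    [1,[0.004,-0.003,-0.005],[0.0035,-0.0025,0.002]],
    [1,[0.004,-0.0034,-0.006],[0,0,0]],
    [1,[0.004,0,-0.006],[0,0,0]],
    [1,[0.003,0,-0.004],[0,0,0]],
    [1,[0.0013,0,-0.0012],[0,0,0]],
    [1,[0,0,0],[0,0,0]],
    [1,[0,0,0],[0,0,0]],
    [1,[0,0,0],[0,0,0]],
    [1,[0,0,0],[0,0,0]],
  ],
)

```text
time: 19.65
eef_pos: [635.2, 205.9, 155.8]
orientation: [0.259, -0.002, 0.966, 0.001]
contact_force: [-0.2, 1.1, 0.0]
width: -0.001
```

```bash
python3 - <<'E'
from station import env,cams
from h import *
togo(env,L(20,-8,14),RR,10)
E
```

```text
t 19.65 pos [635.2 205.9 155.8] q [ 0.2   0.13  1.97 -0.19  0.53 -1.24] F [-0.2  1.1  0. ] w -0.001
total [ 0.0025  0.0001 -0.0037] [ 0.0001  0.0002 -0.    ] per row [ 0.0002  0.     -0.0004] [ 0.  0. -0.]
```

Request:
arm_command(
  plan=[
    [1,[0.0005,0,-0.0009],[0,0,0]],
    [1,[0.0005,0,-0.0009],[0,0,0]],
    [1,[0.0005,0,-0.0009],[0,0,0]],
    [1,[0.0005,0,-0.0009],[0,0,0]],
    [1,[0.0002,0,-0.0004],[0,0,0]],
    [1,[0,0,0],[0,0,0]],
    [1,[0,0,0],[0,0,0]],
    [1,[0,0,0],[0,0,0]],
    [1,[0,0,0],[0,0,0]],
    [1,[0,0,0],[0,0,0]],
  ],
)

```text
time: 20.9
eef_pos: [637.4, 205.8, 151.6]
orientation: [0.259, -0.002, 0.966, 0.001]
contact_force: [-0.1, 0.7, 0.2]
width: 0.0
```

Request:
arm_command(
  plan=[
    [1,[0.0003,0,-0.0005],[0,0,0]],
    [1,[0.0002,0,-0.0004],[0,0,0]],
    [1,[0.0003,0,-0.0005],[0,0,0]],
    [1,[0,0,0],[0,0,0]],
    [1,[0,0,0],[0,0,0]],
    [1,[0,0,0],[0,0,0]],
    [1,[0,0,0],[0,0,0]],
    [1,[0,0,0],[0,0,0]],
    [1,[0,0,0],[0,0,0]],
    [1,[0,0,0],[0,0,0]],
  ],
)

```text
time: 22.15
eef_pos: [638.0, 205.7, 150.9]
orientation: [0.259, -0.002, 0.966, 0.0]
contact_force: [-5.5, -1.4, 4.9]
width: -0.0
```

Request:
arm_command(
  plan=[
    [1,[0,0.002,0],[0,0,0]],
    [1,[0,0.003,0],[0,0,0]],
    [1,[0,0.003,0],[0,0,0]],
    [1,[0,0.004,0],[0,0,0]],
    [1,[0,0.004,0],[0,0,0]],
    [1,[0,0.002,0],[0,0,0]],
    [1,[-0.003,0,0.005],[0,0,0]],
    [1,[-0.005,0,0.009],[0,0,0]],
    [1,[-0.005,0,0.009],[0,0,0]],
    [1,[0,0,0],[0,0,0]],
  ],
)

```text
time: 23.4
eef_pos: [625.6, 223.9, 174.9]
orientation: [0.26, -0.002, 0.966, 0.001]
contact_force: [1.3, 0.2, 0.8]
width: 0.0
```

```bash
python3 - <<'E'
from station import env,cams
from h import *
togo(env,L(20,58+8,17),RR,10)
c=cams.capture("wrist"); crop(c,100,60,450,330,2.2,"w11.png")
E
```

```text
t 23.4 pos [625.6 223.9 174.9] q [ 0.23  0.1   1.97 -0.21  0.57 -1.19] F [1.3 0.2 0.8] w 0.0
total [ 0.0102  0.056  -0.0202] [-0.0004  0.0025  0.    ] per row [ 0.001   0.0056 -0.002 ] [-0.      0.0002  0.    ]
```

View pics/w11.png

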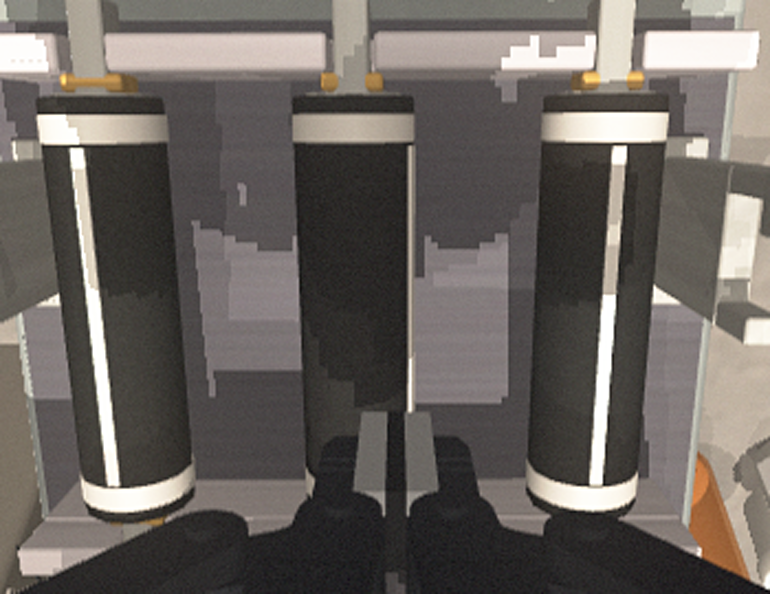

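Request:
arm_command(
  plan=[
    [1,[0,0.012,0],[0,0,0]],
    [1,[0,0.016,0],[0,0,0]],
    [1,[0,0.016,0],[0,0,0]],
    [1,[0,0.012,0],[0,0,0]],
    [1,[0.004,0,-0.007],[0,0,0]],
    [1,[0.004,0,-0.007],[0,0,0]],
    [1,[0.003,0,-0.006],[0,0,0]],
    [1,[0.0008,0,-0.002],[0,0,0]],
    [1,[0,0,0],[0,0,0]],
    [1,[0,0,0],[0,0,0]],
  ],
)

```text
time: 24.7
eef_pos: [636.6, 279.5, 151.1]
orientation: [0.258, -0.002, 0.966, 0.0]
contact_force: [-2.7, 0.3, 2.6]
width: 0.001
```

```bash
python3 - <<'E'
from station import env,cams
from h import *
togo(env,L(20,58+8,12.75),RR,10)
E
```

```text
t 24.7 pos [636.6 279.5 151.1] q [ 0.33  0.21  1.89 -0.3   0.56 -1.03] F [-2.7  0.3  2.6] w 0.001
total [ 0.0013  0.0004 -0.0001] [ 0.0005 -0.0009  0.0006] per row [ 0.0001  0.     -0.    ] [ 0.0001 -0.0001  0.0001]
```

Contact is light, about 3.6 N. I'll press 0.3 mm more and sweep −y.

Request:
arm_command(
  plan=[
    [1,[0.0002,0,-0.0003],[0,0,0]],
    [1,[0,-0.003,0],[0,0,0]],
    [1,[0,-0.003,0],[0,0,0]],
    [1,[0,-0.004,0],[0,0,0]],
    [1,[0,-0.004,0],[0,0,0]],
    [1,[0,-0.003,0],[0,0,0]],
    [1,[-0.003,0,0.005],[0,0,0]],
    [1,[-0.006,0,0.01],[0,0,0]],
    [1,[-0.006,0,0.01],[0,0,0]],
    [1,[0,0,0],[0,0,0]],
  ],
)

```text
time: 25.95
eef_pos: [622.4, 263.1, 177.7]
orientation: [0.26, -0.002, 0.966, 0.001]
contact_force: [-0.1, 0.2, 0.6]
width: -0.003
```

```bash
python3 - <<'E'
from station import env,cams
from h import *
togo(env,L(20,-58-8,14),RR,10)
c=cams.capture("wrist"); crop(c,50,60,450,330,2,"w12.png")
E
```

```text
t 25.95 pos [622.4 263.1 177.7] q [ 0.31  0.13  1.93 -0.27  0.59 -1.09] F [-0.1  0.2  0.6] w -0.003
total [ 0.0156 -0.1151 -0.0256] [-0.0005  0.0024 -0.0003] per row [ 0.0016 -0.0115 -0.0026] [-0.      0.0002 -0.    ]
```

View pics/w12.png

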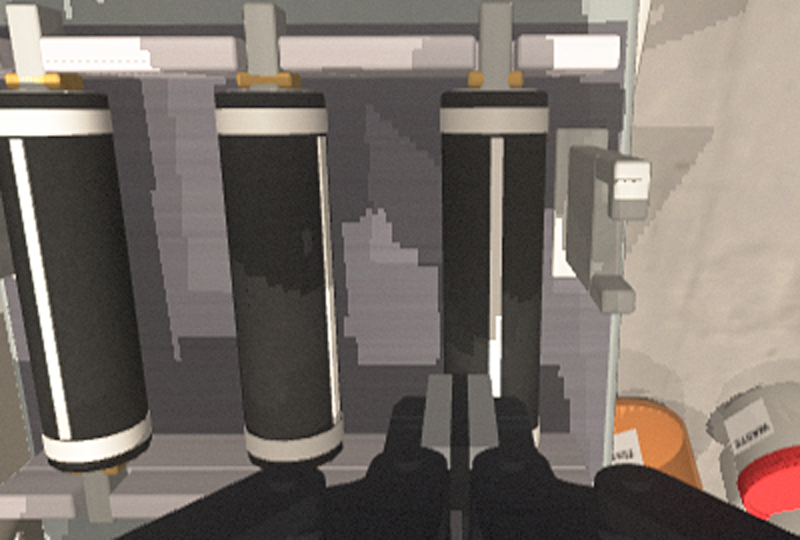

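Request:
arm_command(
  plan=[
    [1,[0,-0.015,0],[0,0,0]],
    [1,[0,-0.025,0],[0,0,0]],
    [1,[0,-0.03,0],[0,0,0]],
    [1,[0,-0.03,0],[0,0,0]],
    [1,[0.003,-0.015,-0.006],[0,0,0]],
    [1,[0.004,0,-0.007],[0,0,0]],
    [1,[0.004,0,-0.007],[0,0,0]],
    [1,[0.003,0,-0.004],[0,0,0]],
    [1,[0.0015,0,-0.0015],[0,0,0]],
    [1,[0,0,0],[0,0,0]],
  ],
)

```text
time: 27.25
eef_pos: [636.8, 148.3, 150.2]
orientation: [0.257, -0.003, 0.966, 0.0]
contact_force: [-5.1, 0.2, 3.4]
width: 0.002
```

Request:
arm_command(
  plan=[
    [1,[0.0002,0,-0.0004],[0,0,0]],
    [1,[0.0002,0,-0.0004],[0,0,0]],
    [1,[0,0,0],[0,0,0]],
    [1,[0,0,0],[0,0,0]],
    [1,[0,0,0],[0,0,0]],
    [1,[0,0,0],[0,0,0]],
    [1,[0,0,0],[0,0,0]],
    [1,[0,0,0],[0,0,0]],
    [1,[0,0,0],[0,0,0]],
    [1,[0,0,0],[0,0,0]],
  ],
)

```text
time: 28.5
eef_pos: [636.9, 148.2, 150.0]
orientation: [0.257, -0.003, 0.966, 0.0]
contact_force: [-9.3, -1.4, 7.6]
width: 0.001
```

```bash
python3 - <<'E'
from station import env,cams
from h import *
togo(env,L(20,-58-8,12.75),RR,10)
E
```

```text
t 28.5 pos [636.9 148.2 150. ] q [ 0.09  0.1   2.01 -0.09  0.51 -1.42] F [-9.3 -1.4  7.6] w 0.001
total [ 0.0017 -0.0003  0.001 ] [ 0.0011 -0.0032 -0.0008] per row [ 0.0002 -0.      0.0001] [ 0.0001 -0.0003 -0.0001]
```

Pressing with about 11 N. Sweep +y.

Request:
arm_command(
  plan=[
    [1,[0,0.003,0],[0,0,0]],
    [1,[0,0.003,0],[0,0,0]],
    [1,[0,0.004,0],[0,0,0]],
    [1,[0,0.004,0],[0,0,0]],
    [1,[0,0.004,0],[0,0,0]],
    [1,[-0.003,0,0.005],[0,0,0]],
    [1,[-0.006,0,0.01],[0,0,0]],
    [1,[-0.009,0,0.015],[0,0,0]],
    [0.5,[-0.009,0,0.015],[0,0,0]],
    [0,[0,0,0],[0,0,0]],
  ],
)

```text
time: 29.75
eef_pos: [611.8, 166.0, 197.3]
orientation: [0.261, -0.002, 0.965, 0.001]
contact_force: [0.2, 0.1, -1.0]
width: 0.422
```

```bash
python3 - <<'E'
from station import env,cams
from h import *
togo(env,L(20,58,40),RR,10)
c=cams.capture("wrist"); crop(c,100,60,500,330,2,"w13.png")
E
```

```text
t 29.75 pos [611.8 166.  197.3] q [ 0.13 -0.    2.03 -0.11  0.59 -1.37] F [ 0.2  0.1 -1. ] w 0.422
total [ 0.0125  0.1059 -0.0226] [-0.0004  0.0044 -0.    ] per row [ 0.0013  0.0106 -0.0023] [-0.      0.0004 -0.    ]
```

View pics/w13.png

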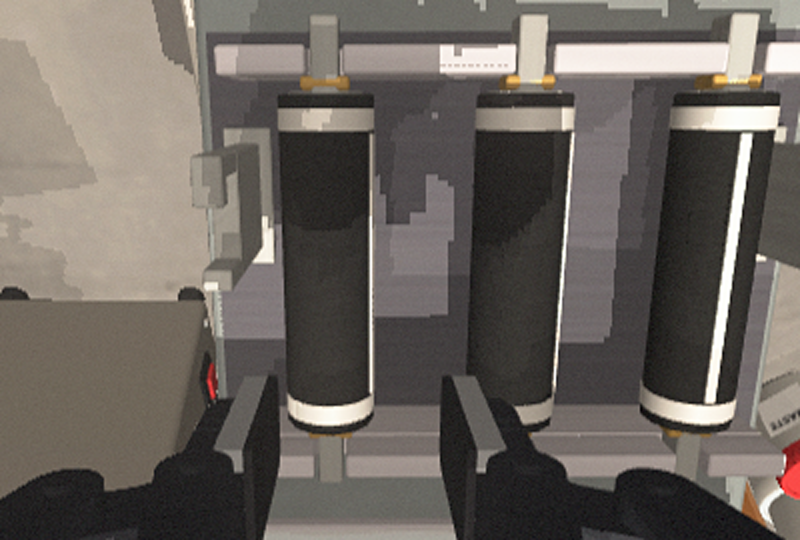

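Request:
arm_command(
  plan=[
    [0,[0,0.015,0],[0,0,0]],
    [0,[0,0.025,0],[0,0,0]],
    [0,[0.0,0.03,0],[0,0,0]],
    [0,[0.002,0.025,-0.004],[0,0.002,0]],
    [0,[0.004,0.011,-0.007],[0,0.002,0]],
    [0,[0.0045,0,-0.008],[0,0,0]],
    [0,[0.002,0,-0.0036],[0,0,0]],
    [0,[0,0,0],[0,0,0]],
    [0.05,[0,0,0],[0,0,0]],
    [0.05,[0,0,0],[0,0,0]],
  ],
)

```text
time: 31.05
eef_pos: [623.7, 271.6, 172.6]
orientation: [0.257, -0.002, 0.966, 0.001]
contact_force: [-0.0, -0.1, -0.2]
width: 0.476
```

```bash
python3 - <<'E'
from station import env,cams
from h import *
togo(env,L(20,58,-12),RR,10)
c=cams.capture("wrist"); crop(c,100,60,500,400,1.9,"w14.png")
P=lambda *a:((proj(c,L(*a))[0]-[100,60])*1.9).round(1)
print(P(-70,58,5),P(51,58,0),P(-51,58,13))
E
```

```text
t 31.05 pos [623.7 271.6 172.6] q [ 0.32  0.15  1.92 -0.28  0.6  -1.07] F [-0.  -0.1 -0.2] w 0.476
total [ 0.0266  0.0004 -0.043 ] [-0.0001 -0.0033  0.0004] per row [ 0.0027  0.     -0.0043] [-0.     -0.0003  0.    ]
[344.4   7.6] [344.7 435. ] [344.6  85.6]
```

View pics/w14.png

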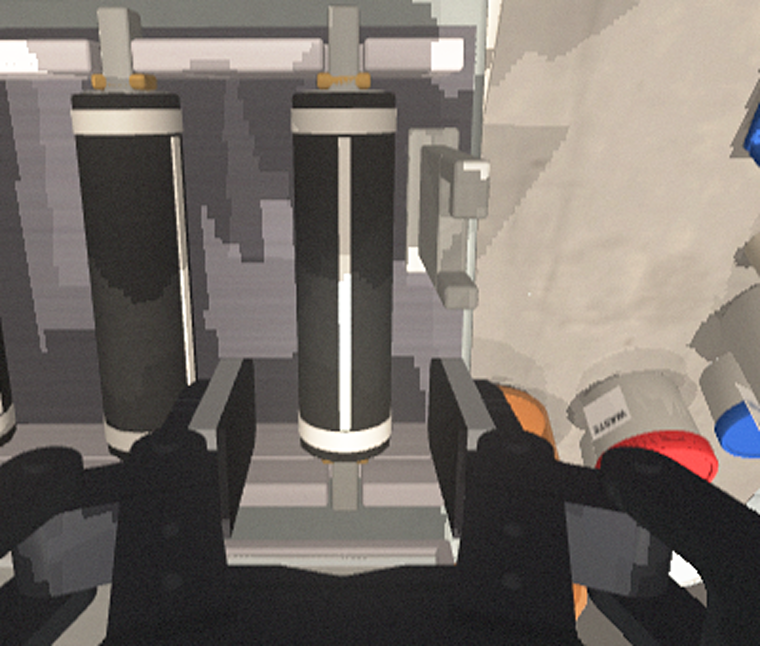

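Request:
arm_command(
  plan=[
    [0.05,[0.003,0,-0.005],[0,-0.003,0]],
    [0.05,[0.005,0,-0.008],[0,0,0]],
    [0.05,[0.005,0,-0.008],[0,0,0]],
    [0.05,[0.004,0.0004,-0.007],[0,0,0]],
    [0.05,[0.004,0,-0.006],[0,0,0]],
    [0.05,[0.003,0,-0.005],[0,0,0]],
    [0.05,[0.0026,0,-0.004],[0,0,0]],
    [0.05,[0,0,0],[0,0,0]],
    [0.05,[0,0,0],[0,0,0]],
    [0.05,[0,0,0],[0,0,0]],
  ],
)

```text
time: 32.35
eef_pos: [650.2, 272.3, 129.4]
orientation: [0.259, -0.002, 0.966, 0.001]
contact_force: [0.1, 0.3, 0.5]
width: 0.477
```

```bash
python3 - <<'E'
from station import env,cams
from h import *
togo(env,L(20,58,-12),RR,10)
c=cams.capture("wrist"); crop(c,100,60,500,400,1.9,"w15.png")
E
```

```text
t 32.35 pos [650.2 272.3 129.4] q [ 0.31  0.25  1.88 -0.3   0.52 -1.05] F [0.1 0.3 0.5] w 0.477
total [ 0.0001 -0.0003  0.0002] [-0.0001 -0.0006  0.0001] per row [ 0. -0.  0.] [-0.     -0.0001  0.    ]
```

View pics/w15.png

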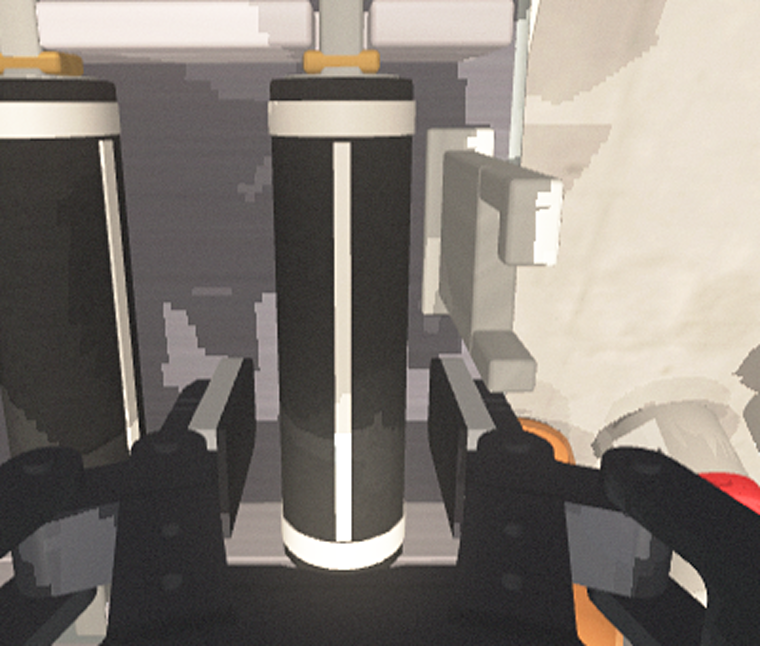

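Fingers straddle the left roller and clear the bracket and the neighbouring roller. I'm closing.

Request:
arm_command(
  plan=[
    [0.3,[0,0,0],[0,0,0]],
    [0.6,[0,0,0],[0,0,0]],
    [1,[0,0,0],[0,0,0]],
    [1,[0,0,0],[0,0,0]],
    [1,[0,0,0],[0,0,0]],
    [1,[0,0,0],[0,0,0]],
    [1,[0,0,0],[0,0,0]],
    [1,[0,0,0],[0,0,0]],
    [1,[0,0,0],[0,0,0]],
    [1,[0,0,0],[0,0,0]],
  ],
)

```text
time: 33.65
eef_pos: [650.1, 272.3, 129.5]
orientation: [0.258, -0.002, 0.966, 0.001]
contact_force: [-5.3, -0.6, 5.6]
width: 0.304
```

```bash
python3 - <<'E'
from station import env,cams
from h import *
togo(env,L(20,58,-12),RR,10)
c=cams.capture("wrist"); crop(c,100,60,500,400,1.9,"w16.png")
E
```

```text
t 33.65 pos [650.1 272.3 129.5] q [ 0.31  0.25  1.88 -0.3   0.52 -1.05] F [-5.3 -0.6  5.6] w 0.304
total [ 0.0002 -0.0002  0.0001] [ 0.0002 -0.001   0.0002] per row [ 0. -0.  0.] [ 0.     -0.0001  0.    ]
```

View pics/w16.png

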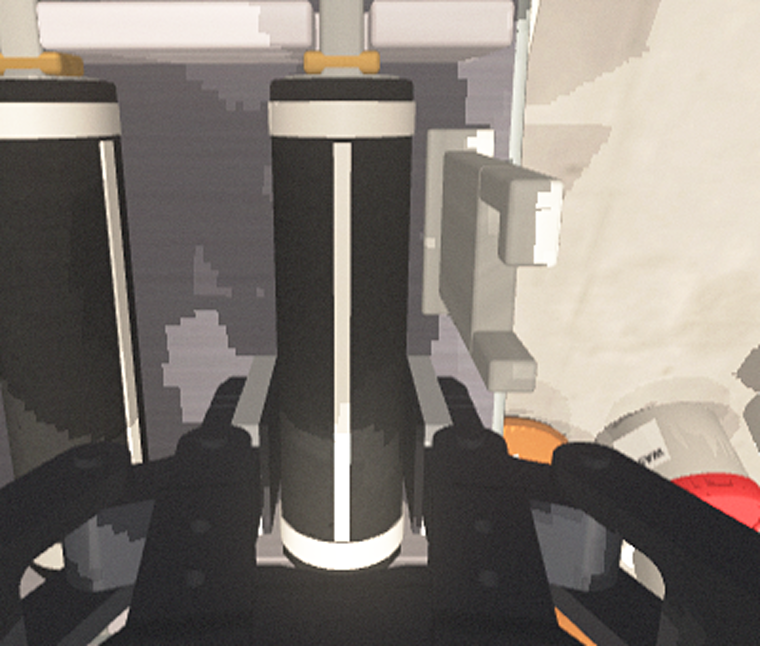

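Request:
arm_command(
  plan=[
    [1,[-0.001,0,0.0017],[0,0,0]],
    [1,[-0.0015,0,0.0026],[0,0,0]],
    [1,[-0.002,0,0.0035],[0,0,0]],
    [1,[-0.003,0,0.0052],[0,0,0]],
    [1,[-0.004,0,0.0069],[0,0,0]],
    [1,[-0.005,0,0.0087],[0,0,0]],
    [1,[-0.0075,0,0.013],[0,0,0]],
    [1,[-0.0075,0,0.013],[0,0,0]],
    [1,[-0.0075,0,0.013],[0,0,0]],
    [1,[-0.0075,0,0.013],[0,0,0]],
  ],
)

```text
time: 34.95
eef_pos: [603.1, 272.3, 210.8]
orientation: [0.259, -0.002, 0.966, 0.001]
contact_force: [-0.1, -0.0, -1.2]
width: 0.301
```

```bash
python3 - <<'E'
from station import env,cams
from h import *
a=0.0585
Rz=Ro.from_euler('z',a).as_matrix()
RT=Rz@np.c_[[-1,0,0],[0,1,0],[0,0,-1]]
# roller middle is 20mm down-slope(-x) of tool
print(Rz@[20,0,0])
togo(env,np.array([387.4,-346.4,150])+Rz@[20,0,0],RT,20)
c=cams.capture("wrist"); crop(c,0,0,560,420,1.4,"w17.png")
E
```

```text
[19.96578726  1.16933278  0.        ]
t 34.95 pos [603.1 272.3 210.8] q [ 0.33  0.06  1.93 -0.26  0.66 -1.07] F [-0.1 -0.  -1.2] w 0.301
total [-0.1958 -0.6175 -0.0608] [-0.0166  0.5227  0.0523] per row [-0.0098 -0.0309 -0.003 ] [-0.0008  0.0261  0.0026]
```

View pics/w17.png

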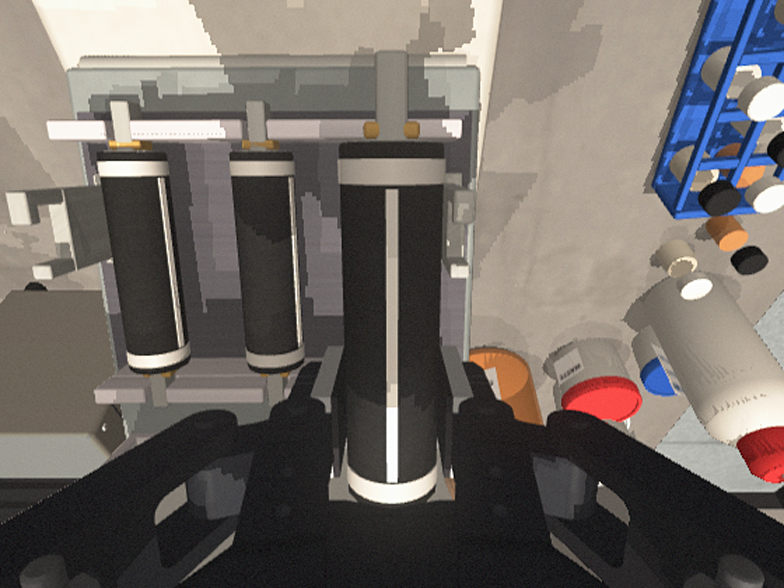

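Request:
arm_command(
  plan=[
    [1,[-0.025,-0.01,0.01],[-0.0017,0.0523,0.0052]],
    [1,[-0.03,-0.025,0.01],[-0.0017,0.0523,0.0052]],
    [1,[-0.03,-0.035,0],[-0.0017,0.0523,0.0052]],
    [1,[-0.025,-0.045,0],[-0.0017,0.0523,0.0052]],
    [1,[-0.02,-0.045,0],[-0.0017,0.0523,0.0052]],
    [1,[-0.02,-0.045,0],[-0.0017,0.0523,0.0052]],
    [1,[-0.01,-0.045,0],[-0.0017,0.0523,0.0052]],
    [1,[-0.01,-0.045,0],[-0.0017,0.0523,0.0052]],
    [1,[-0.01,-0.045,0],[-0.0017,0.0523,0.0052]],
    [1,[0,-0.045,0],[-0.0017,0.0523,0.0052]],
  ],
)

```text
time: 36.25
eef_pos: [423.2, -114.4, 230.3]
orientation: [-0.0, -0.029, 1.0, -0.001]
contact_force: [1.5, 0.2, -2.5]
width: 0.303
```

Request:
arm_command(
  plan=[
    [1,[0,-0.045,0],[0,0,0]],
    [1,[0,-0.045,0],[0,0,0]],
    [1,[0,-0.045,-0.01],[0,0,0]],
    [1,[0,-0.04,-0.015],[0,0,0]],
    [1,[0,-0.035,-0.02],[0,0,0]],
    [1,[-0.006,-0.0175,-0.02],[0,0,0]],
    [1,[-0.006,-0.005,-0.02],[0,0,0]],
    [1,[-0.004,0,-0.02],[0,0,0]],
    [1,[0,0,0],[0,0,0]],
    [1,[0,0,0],[0,0,0]],
  ],
)

```text
time: 37.5
eef_pos: [408.2, -345.8, 125.7]
orientation: [0.0, -0.029, 1.0, -0.001]
contact_force: [0.6, -0.4, -2.0]
width: 0.309
```

```bash
python3 - <<'E'
from station import env,cams
from h import *
a=0.0585
Rz=Ro.from_euler('z',a).as_matrix()
RT=Rz@np.c_[[-1,0,0],[0,1,0],[0,0,-1]]
togo(env,np.array([387.4,-346.4,10])+Rz@[20,0,0],RT,10)
c=cams.capture("wrist"); crop(c,0,0,560,420,1.4,"w18.png")
c=cams.capture("top"); crop(c,240,190,440,310,3.5,"t18.png")
E
```

```text
t 37.5 pos [ 408.2 -345.8  125.7] q [-0.89  0.09  2.01 -0.    1.04 -2.52] F [ 0.6 -0.4 -2. ] w 0.309
total [-0.0009  0.0006 -0.1157] [0.0022 0.0006 0.    ] per row [-0.0001  0.0001 -0.0116] [0.0002 0.0001 0.    ]
```

View pics/w18.png

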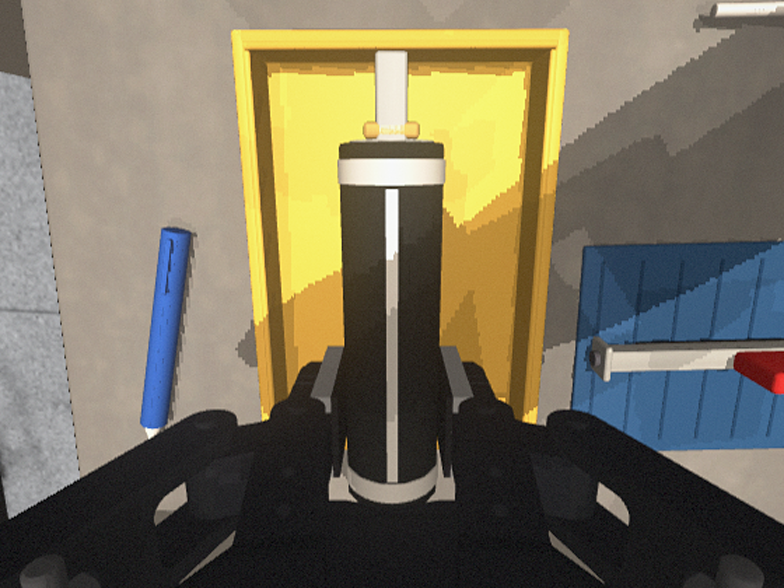

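View pics/t18.png

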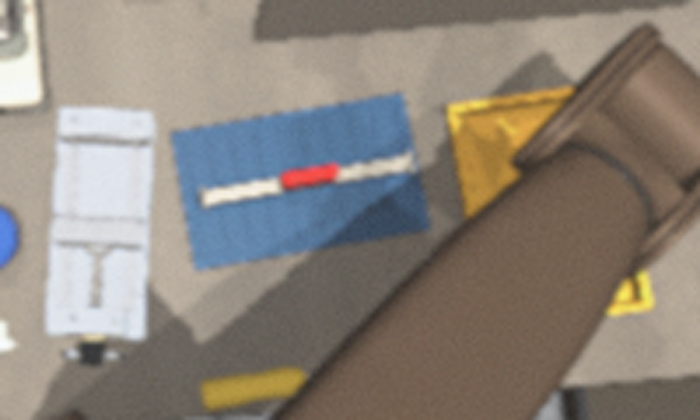

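Request:
arm_command(
  plan=[
    [1,[0,0,-0.012],[0,0,0]],
    [1,[0,0,-0.018],[0,0,0]],
    [1,[0,0,-0.02],[0,0,0]],
    [1,[0,0,-0.02],[0,0,0]],
    [1,[0,0,-0.018],[0,0,0]],
    [1,[0,0,-0.012],[0,0,0]],
    [1,[0,0,-0.006],[0,0,0]],
    [1,[0,0,-0.005],[0,0,0]],
    [1,[0,0,0],[0,0,0]],
    [1,[0,0,0],[0,0,0]],
  ],
)

```text
time: 38.85
eef_pos: [408.0, -345.6, 14.2]
orientation: [0.0, -0.029, 1.0, -0.001]
contact_force: [-0.2, -0.4, -2.1]
width: 0.308
```

Request:
arm_command(
  plan=[
    [1,[0,0,-0.001],[0,0,0]],
    [1,[0,0,-0.001],[0,0,0]],
    [1,[0,0,-0.001],[0,0,0]],
    [1,[0,0,-0.001],[0,0,0]],
    [1,[0,0,0],[0,0,0]],
    [1,[0,0,0],[0,0,0]],
    [1,[0,0,0],[0,0,0]],
    [1,[0,0,0],[0,0,0]],
    [1,[0,0,0],[0,0,0]],
    [1,[0,0,0],[0,0,0]],
  ],
)

```text
time: 40.1
eef_pos: [407.6, -345.3, 9.6]
orientation: [-0.0, -0.029, 1.0, -0.0]
contact_force: [0.1, 0.3, -2.3]
width: 0.308
```

Request:
arm_command(
  plan=[
    [1,[0,0,-0.0007],[0,0,0]],
    [1,[0,0,-0.0007],[0,0,0]],
    [1,[0,0,-0.0006],[0,0,0]],
    [1,[0,0,0],[0,0,0]],
    [1,[0,0,0],[0,0,0]],
    [1,[0,0,0],[0,0,0]],
    [1,[0,0,0],[0,0,0]],
    [1,[0,0,0],[0,0,0]],
    [1,[0,0,0],[0,0,0]],
    [1,[0,0,0],[0,0,0]],
  ],
)

```text
time: 41.35
eef_pos: [407.6, -345.3, 7.6]
orientation: [-0.0, -0.029, 1.0, -0.0]
contact_force: [0.2, 0.5, -2.4]
width: 0.303
```

Request:
arm_command(
  plan=[
    [1,[0,0,-0.0006],[0,0,0]],
    [1,[0,0,-0.0006],[0,0,0]],
    [1,[0,0,0],[0,0,0]],
    [1,[0,0,0],[0,0,0]],
    [1,[0,0,0],[0,0,0]],
    [1,[0,0,0],[0,0,0]],
    [1,[0,0,0],[0,0,0]],
    [1,[0,0,0],[0,0,0]],
    [1,[0,0,0],[0,0,0]],
    [1,[0,0,0],[0,0,0]],
  ],
)

```text
time: 42.6
eef_pos: [407.7, -345.3, 6.5]
orientation: [-0.0, -0.029, 1.0, -0.0]
contact_force: [-0.3, -0.8, -0.0]
width: 0.307
```

Request:
arm_command(
  plan=[
    [0.3,[0,0,0],[0,0,0]],
    [0.15,[0,0,0],[0,0,0]],
    [0,[0,0,0],[0,0,0]],
    [0,[0,0,0],[0,0,0]],
    [0,[0,0,0.005],[0,0,0]],
    [0,[0,0,0.015],[0,0,0]],
    [0,[0,0,0.03],[0,0,0]],
    [0,[0,0,0.04],[0,0,0]],
    [0,[0,0,0.04],[0,0,0]],
    [0,[0,0,0.04],[0,0,0]],
  ],
)

```text
time: 43.85
eef_pos: [407.7, -345.3, 179.1]
orientation: [0.0, -0.029, 1.0, -0.001]
contact_force: [-0.3, -0.5, -0.7]
width: 0.501
```

```bash
python3 - <<'E'
from station import env,cams
from h import *
togo(env,[0,0,0],RR,10)
c=cams.capture("wrist"); crop(c,0,0,560,420,1.4,"w19.png")
c=cams.capture("top"); crop(c,140,110,440,310,2.6,"t19.png")
c=cams.capture("scene"); crop(c,140,140,400,320,3,"s19.png")
E
```

```text
t 43.85 pos [ 407.7 -345.3  179.1] q [-0.89  0.03  1.97 -0.    1.14 -2.52] F [-0.3 -0.5 -0.7] w 0.501
total [-0.4077  0.3453 -0.1791] [ 0.0186 -0.523  -0.0517] per row [-0.0408  0.0345 -0.0179] [ 0.0019 -0.0523 -0.0052]
```

View pics/w19.png

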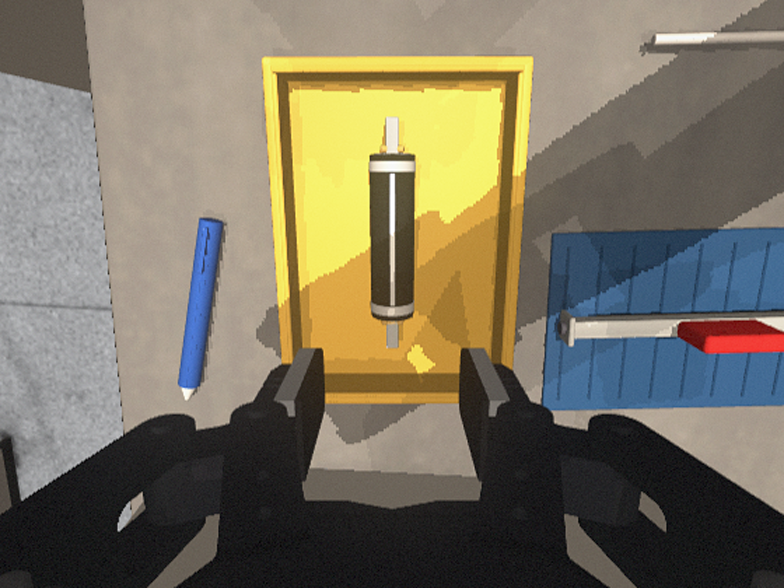

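View pics/t19.png

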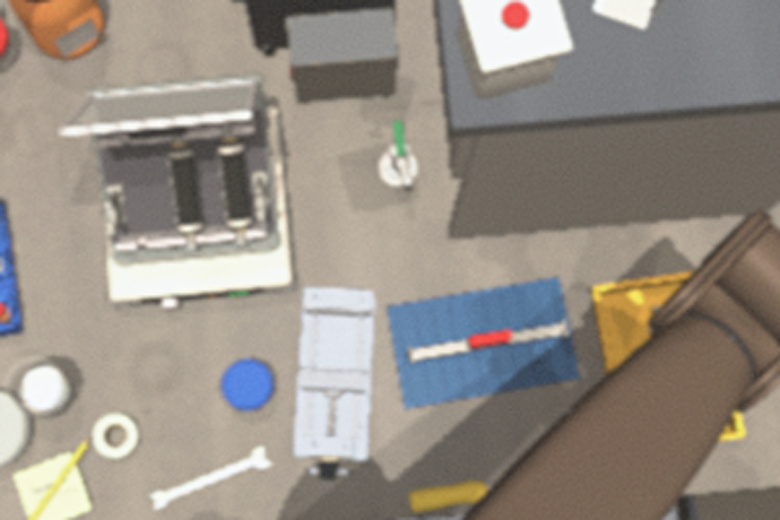

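View pics/s19.png

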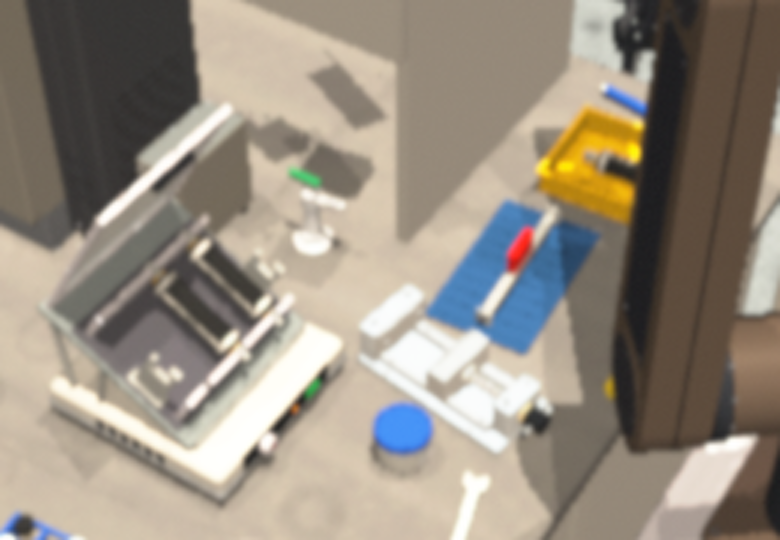

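Request:
arm_command(
  plan=[
    [0,[0,0,0],[0,0,0]],
    [0,[0,0,0],[0,0,0]],
    [0,[0,0,0],[0,0,0]],
    [0,[0,0,0],[0,0,0]],
    [0,[0,0,0],[0,0,0]],
    [0,[0,0,0],[0,0,0]],
    [0,[0,0,0],[0,0,0]],
    [0,[0,0,0],[0,0,0]],
    [0,[0,0,0],[0,0,0]],
    [0,[0,0,0],[0,0,0]],
  ],
)

```text
time: 45.25
eef_pos: [407.7, -345.3, 176.5]
orientation: [-0.0, -0.029, 1.0, -0.0]
contact_force: [0.1, 0.1, 0.2]
width: 0.498
```

```bash
python3 -c "
from station import env
print(env.close_job())"
```

```text
the job is handed in; nothing more can be done
None
```

The task is done and handed in at about 45 s; the hand-in reports no verdict.

- **Keeper bar:** I slid it up-slope, drew it square out of its brackets and laid it on the blue mat. The bar stuck on the first slide. The force peaked at about 31 N at the wrist, until I lifted slightly to take the load off. The last pictures show it near the middle of the mat.
- **Finger test:** With 4–11 N of fingertip pressure, the middle and right rollers turned roughly 80° by their index lines. The left roller did not turn, so that is the one that binds.
- **Reject:** I lifted out the left roller and set it on the floor of the yellow tray. The last picture shows it near the middle, with its index line still on top.
- **Last checks:** The other two rollers are still in their bearings. Tape, tub and spanner show no visible shift; the beaker I did not check closely. The gripper was clear of everything, at 177 mm with near-zero force. I measured no positions at the end; all of this is read from the pictures.

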